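Fit lenses into the detector head and shut its guard

TASK

For each lens lying on the bench, lift the red dust plug out of one of the detector head's three lens cells, put the plug in the steel parts dish, drop the lens in flat side down, and screw a black retaining ring down over it until it is snug and the sprung seat is pressed home; a cell you have no lens for keeps its plug. When the cells are ready, slide the clear guard shut over them until its latch clicks, and do not knock the other things on the bench about.

Things in the scene. Friction and masses are not known exactly. Their poses are not given: they have to be found in the camera images.
- lens1_c (a point): first plano-convex lens, blue glass with a pinkish dome: 30 mm across, 12 mm thick at the edge, dome 2 mm more in the middle of the top. Lies flat side down on the bench and is fitted that way up. Point: on its axis, half-way up the edge, 6 mm above the flat underside; z up. Let go a few mm above the seat it drops in. None = not there on this start.
- lens2_c (a point): second lens, the same as the first. None = not there on this start.
- lens3_c (a point): third lens, the same as the first. None = not there on this start.
- ring1_c (a point): first black knurled retaining ring (ring nut): 54 mm outside, 23 mm tall, 48 mm open below, 3.5 mm top flange with a 21 mm hole; stands flange up. Three lugs inside the skirt 2 to 5 mm above its lower edge, at 0, 120 and 240 degrees about z from this frame's x, a white line on the flange over each. Point: on its axis, half-way up. Rings are alike; a spare one may stay anywhere.
- ring2_c (a point): second retaining ring, the same as the first.
- ring3_c (a point): third retaining ring, the same as the first.
- plug1_knob (a point): first red plastic dust plug, 23 mm tall: stub 29 mm across and 5 mm deep in the cell, flange 38 mm across and 4 mm thick on the cell's lip, round knob 18 mm across and 14 mm tall on top. One in each cell at the start; lifts straight out. Point: on the axis at the middle of the knob (16 mm above the stub's end, 11 mm above the lip when in the cell).
- plug2_knob (a point): second dust plug, the same as the first.
- plug3_knob (a point): third dust plug, the same as the first.
- cellA (a point): lens cell A, the first of three in a row: upright aluminium tube, 37 mm outside, 45 mm over its thread, on a 52 mm shoulder 16.5 mm below the lip. Point: centre of its mouth, at the lip (50 mm above the bench); x the way the guard opens, z up. Bore 32 mm, sprung seat 7 mm below the lip, so a lens not yet clamped stands 5 mm out. 60 mm of free room around the axis; walls at x +-78 mm reach 5 mm above the lip, side cheeks 30 mm.
- cellB (a point): lens cell B in the middle of the row, like A, 95 mm from it towards -y. Threads of all: right-handed, three starts, at -120, 0, 120 degrees about the cell's z from its x. Turned clockwise seen from above, a ring sinks 2 mm per 30 degrees. Set over the cell at any turn it rests on the thread, centre 1 mm below to 6 mm above the lip; lugs set 12 degrees anticlockwise of the starts (the lowest rest) go in with the least turning.
- cellC (a point): lens cell C, like A and B, 95 mm from B towards -y.
- seatA (a joint): how far cell A's sprung seat is pressed down, m: 0 free, 0.002 when the ring is snug, down on the cell's shoulder; 3 N to start, 8 N then; plugs do not touch it. From the lowest rest a ring bears on the lens after about 30 degrees and is snug after about 90 (other rests up to 120 more): ring centre 5 mm, lens centre 3 mm below the lip. Takes a few tenths of a N m and stays where left.
- seatB (a joint): the same for cell B.
- seatC (a joint): the same for cell C.
- guard (a joint): opening of the clear green guard, m: 0 shut and latched, 0.16 fully open; starts nearly open. Slides level along the cells' x, and is shut towards -x. 1.5 N of rubbing; from 9 to 4 mm before shut a ball catch resists with about 5 N, then snaps it onto its stop and holds it. Plate 150 x 328 x 5 mm, top 79 mm above the bench; what stands over 23 mm out of a cell blocks it.
- guard_handle (a point): middle of the guard's black handle bar: 12 mm thick (x), 90 mm long (y), 12 mm tall, on two posts 17 mm above the plate and 10 mm behind its front (-x) edge; the bar's top is 109 mm above the bench. Can be pinched across x from above. Axes as the cells'; moves with the guard.
- dish: steel parts dish for the removed plugs: open tray 90 (x) x 110 (y) x 22 mm, 4 mm walls and floor; origin at the centre of its underside, on the bench. A plug may lie in it any way up. (A closed blue case of the same footprint, 37 mm tall, stands at the mirrored place on the other side; not needed.)
- bottle: bystander: clear bottle with a blue cap, 68 mm across, 150 mm tall, origin under its centre; leave alone.
- post: bystander: steel post 13 mm across, 69 mm tall, on a 32 mm round foot; leave alone.
- driver: bystander: orange-handled screwdriver lying down, 150 mm long; leave alone.
- beaker: bystander: small glass beaker, 60 mm across, 70 mm tall; leave alone.
- slidebox: bystander: green box 85 x 50 x 30 mm; leave alone.
- clampmount: bystander: dark metal block 40 x 30 x 35 mm with a side screw; leave alone.

How it is judged:
By the outcome, as a careful person would: the job done as asked, in the order asked, and still so for the second after the job is handed in, with the robot touching nothing.
Of lens1, lens2, lens3 only 2 to 3 are there at a start; the rules pass over those that are not, and their reading is None.
At some moment in a run one of lens1, lens2, lens3, ring1, ring2, ring3 may be knocked a few centimetres aside while the robot is not near it.
Once in a run the grip may slacken for a moment while it holds something.
It also fails if it takes over 210 s, if anything falls off the work surface, if the arm or the gripper's body presses on something with over 40 N, if the wrist force passes 120 N, or if a joint passes its speed limit or range.

ROBOT

A 7-joint arm with a two-finger parallel gripper is mounted at the origin on the work surface. World frame = base frame: x ahead of the robot, y to its left, z up, the work surface at z = 0. Lengths are in m, angles in rad, forces in N, time in s.
With the tool pointing down it reaches from about 0.4 to 0.75 m from the base axis. Payload 19.5 kg.
Tool frame: the origin (TCP) lies on the centre line of the jaws, within the pads' length; the fingertips stand 8 mm ahead of it and the grasp point (between the pads) lies 11 mm behind it (bot.tip_reach is the z of the fingertips in the tool frame, in m); z points along the fingers, y is the direction in which the jaws open and shut (so a half turn about z gives the same grasp; the last joint's range is limited). The gripper opens to 85 mm and grips with 20 to 120 N. Pads are 22 mm wide; open, the fingers measure 114 mm over their backs; the gripper's body (76 mm by 85 mm) begins 54 mm behind the grasp point. The pads swing forward as they close: fully open they stand 13 mm farther back than shut.
Start: joints at [-1.22, 0.707, -0.028, 1.485, 0.022, 0.951, -0.075], TCP at [0.22, 0.531, 0.204] pointing down, gripper open.
Joint ranges: [-2.71, 2.71], [-0.32, 2.16], [-1.57, 1.52], [0, 2.45], [-1.46, 4.6], [0, 2.02], [-2.83, 2.83]. Speed limits (rad/s): [1.89, 1.89, 2.57, 2.57, 3.01, 3.01, 3.01].

INTERFACE

Orientations are given as [roll, pitch, yaw] about the fixed x, y, z axes, in that order (R = Rz(yaw) Ry(pitch) Rx(roll)).
In Python, from bench import bot gives the robot as it stands.
- The arm moves only by the shell command python3 -m inch 'ROWS' [FORCE]. ROWS is JSON, a list of rows, each a list of 3 entries, a list of its own where there are three numbers: the finger opening in m, from 0 to 0.0854, then the shift along the tool's x, y, z in m, then the turn about the tool's z in units of 5 degrees (1.0 is 5 degrees). In form: [[fingers, [tx, ty, tz], roll], ...]. A call has 1 to 10 rows; each row is the pose to reach, as a shift and turn from the pose commanded when the call began, along the tool's axes at that moment; what a row does not reach only later rows make up. A row lasts 1/10 s, in which the tool goes at most 50 mm and 8.59 degrees, less where a joint would pass 70% of its speed; a pose out of reach is approached as far as the arm can. A call with a gripper value outside its range is refused whole. The fingers move at their own pace and stop on an object; FORCE is the grip in N (left out, the last holds). Time passes only in rows, so rows that repeat a pose let the fingers close. It gives the time, the measured TCP pose, the force and the opening at its end, in the units of the state.
- bot.get_state(): the state, without advancing time (a new reading comes with each control period).
- bot.read_camera(name): name is "scene" or "top" or "wrist"; returns a dict with "frame" (384x512x3 uint8, red, green, blue), "range_z" (384x512 float32, m along the optical axis (not along the pixel's ray), 0 where there is no reading), "intrinsics" (3x3 intrinsics, pixels), "k1" (the pictures are not rectified: a ray, as slopes to the right and down, at radius r is drawn at 1 + k1 r^2 times it, then the intrinsics apply), "extrinsics" (4x4, takes a point from world to camera coordinates). Camera axes: x right, y up, looking along -z (the intrinsics and any distortion apply to the point x, -y, -z); pixel columns grow to the right and rows downward; lengths in m; the calibration is good to about 2 mm. A picture is of the moment at which its call begins.
- bot.close_job(): hands the job in, once; it reports no verdict.
The state is a dict: "t": time; "joint_positions": joint angles; "qvel": joint speeds; "effort": joint torques, N m; "tcp_pos": TCP position; "tcp_rot": TCP orientation; "contact_force": force on the tool from outside, world axes, zero at the start; "torque": the same for the moment, N m; "gripper_width": finger opening in m.
Only numpy, scipy, OpenCV 4.12 (cv2) and the standard library are available. Lean on these libraries where they do the work, as an engineer would, in place of code of your own. Each camera call takes 0.05 s, during which the arm holds its last target. There are 200 camera calls.

## Working session

There is one attempt and no reset: what is moved stays moved. The work goes in short steps, Python scripts to look and compute and a shell command to move; the robot and the scene stay as the last step left them, time stands still between calls to the robot, and variables do not carry over. Pictures are saved under pics/ and viewed, about 12 in all and at most 16, crops included, and the job is handed in when it is done.

```bash
ls; mkdir -p pics; cat > h.py <<'E'
import numpy as np, cv2
from bench import bot
def cam(n):
    d=bot.read_camera(n); return d
def save(d,f,crop=None,s=1):
    im=d["frame"][:,:,::-1]
    if crop: im=im[crop[1]:crop[3],crop[0]:crop[2]]
    if s!=1: im=cv2.resize(im,None,fx=s,fy=s,interpolation=cv2.INTER_CUBIC)
    cv2.imwrite("pics/"+f,im)
def ray(d,u,v):
    K=np.array(d["intrinsics"]);k=d["k1"]
    p=np.array([(u-K[0,2])/K[0,0],(v-K[1,2])/K[1,1]]);q=p.copy()
    for _ in range(20): q=p/(1+k*(q@q))
    E=np.array(d["extrinsics"]);R=E[:3,:3];t=E[:3,3]
    return -R.T@t, R.T@np.array([q[0],-q[1],-1.0])
def at_z(d,u,v,z):
    o,r=ray(d,u,v); return o+r*(z-o[2])/r[2]
def at_d(d,u,v):
    o,r=ray(d,u,v); return o+r*d["range_z"][int(round(v)),int(round(u))]
def proj(d,P):
    E=np.array(d["extrinsics"]);c=E[:3,:3]@np.array(P)+E[:3,3]
    x,y=c[0]/-c[2],-c[1]/-c[2];f=1+d["k1"]*(x*x+y*y);K=np.array(d["intrinsics"])
    return K[0,0]*x*f+K[0,2],K[1,1]*y*f+K[1,2]
E
python3 - <<'E'
from h import *
d=cam("top");save(d,"top1.png",s=1.5)
e=cam("scene");save(e,"scene1.png",s=1.5)
for c in(d,e): print(c["intrinsics"],c["k1"],np.round(c["extrinsics"],3))
print(bot.get_state(),bot.tip_reach)
E
```

```text
pics
[[387.52657148   0.         257.08390108]
 [  0.         387.52657148 191.85576489]
 [  0.           0.           1.        ]] -0.03754396736185963 [[ 0.029 -1.    -0.005 -0.016]
 [ 0.995  0.028  0.097 -0.521]
 [-0.096 -0.007  0.995 -1.143]
 [ 0.     0.     0.     1.   ]]
[[386.50000314   0.         249.64281765]
 [  0.         386.50000314 195.54568692]
 [  0.           0.           1.        ]] 0.009813760629063872 [[ 0.278  0.961 -0.011 -0.139]
 [-0.783  0.233  0.576  0.364]
 [ 0.556 -0.152  0.817 -1.659]
 [ 0.     0.     0.     1.   ]]
{'t': 0.1, 'joint_positions': array([-1.21966862,  0.70700528, -0.02761568,  1.48487688,  0.0219813 ,
        0.95091011, -0.0755045 ]), 'qvel': array([-0.00055629, -0.00233583, -0.00130317, -0.00014193, -0.00047888,
        0.00125207, -0.00053286]), 'effort': array([ 1.10151632e-03, -8.84287047e+01,  1.23668075e+00, -2.36454946e+01,
        1.71281362e-02,  5.05464079e-03,  1.54282202e-04]), 'tcp_pos': array([0.22001868, 0.53099403, 0.20331236]), 'tcp_rot': array([-3.14069467e+00,  1.06692071e-05,  2.74874650e+00]), 'contact_force': array([-0.25724088,  0.13833866,  0.10219786]), 'torque': array([-0.03483945,  0.01189311,  0.04953845]), 'gripper_width': 0.0853770464441582} 0.008
```

View pics/top1.png

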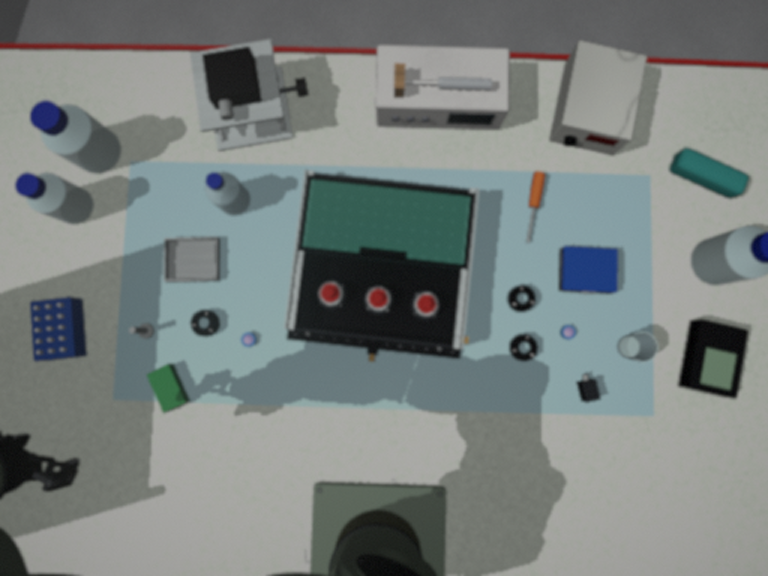

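View pics/scene1.png

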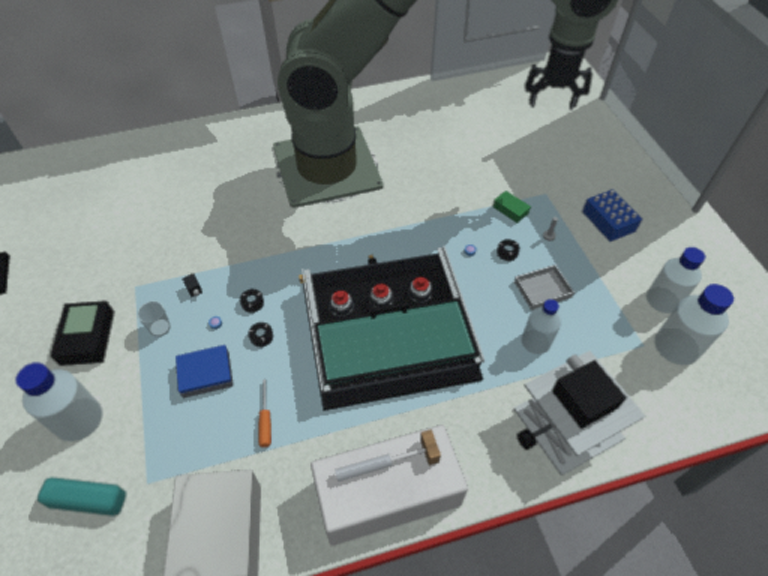

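The top view shows two lenses at 1.5× pixels (248,339) and (568,331). The rings are at (205,322), (522,297) and (524,347), the plugs at (330,293), (378,299) and (426,303), the dish at (193,260), and the guard is open. The scene view agrees and shows no third lens.

```bash
python3 - <<'E'
from h import *
d=cam("top")
pts={'lensL':(248.5,339.5,.013),'lensR':(568,331.5,.013),'ringL':(205,322,.023),'ringR1':(522,297.5,.023),'ringR2':(524,347,.023),'plugA':(330,292,.068),'plugB':(378,298,.068),'plugC':(427,303,.068),'dish':(193,260,.022),'post':(141,330,.03),'slideboxc':(168,388,.03),'bottlebase':(236,200,.05),'beaker':(637,345,.035),'clamp':(588,388,.035),'handleL':(360,252,.109),'handleR':(407,258,.109),'case':(589,270,.037)}
for k,(u,v,z) in pts.items(): print(k,np.round(at_z(d,u/1.5,v/1.5,z),3), np.round(at_d(d,u/1.5,v/1.5),3))
a=at_z(d,330/1.5,292/1.5,.068);c=at_z(d,427/1.5,303/1.5,.068)
print(np.linalg.norm(a-c),np.degrees(np.arctan2(a[0]-c[0],a[1]-c[1])))
E
```

```text
lensL [0.41  0.273 0.013] [0.41  0.272 0.014]
lensR [ 0.444 -0.372  0.013] [ 0.444 -0.372  0.014]
ringL [0.442 0.36  0.023] [ 0.443  0.369 -0.004]
ringR1 [ 0.51  -0.276  0.023] [ 0.512 -0.282  0.   ]
ringR2 [ 0.411 -0.281  0.023] [ 0.411 -0.286  0.002]
plugA [0.506 0.106 0.068] [0.506 0.105 0.071]
plugB [0.497 0.012 0.068] [0.497 0.012 0.068]
plugC [ 0.49  -0.082  0.068] [ 0.49  -0.082  0.07 ]
dish [0.567 0.392 0.022] [0.57  0.399 0.003]
post [0.422 0.487 0.03 ] [0.422 0.48  0.045]
slideboxc [0.309 0.425 0.03 ] [0.309 0.425 0.029]
bottlebase [0.687 0.303 0.05 ] [0.677 0.292 0.093]
beaker [ 0.42  -0.504  0.035] [ 0.421 -0.516  0.006]
clamp [ 0.334 -0.405  0.035] [ 0.333 -0.406  0.033]
handleL [0.579 0.048 0.109] [0.58  0.048 0.103]
handleR [ 0.57  -0.041  0.109] [ 0.575 -0.041  0.08 ]
case [ 0.567 -0.407  0.037] [ 0.567 -0.407  0.037]
0.18882166148425983 4.869548551033475
```

```bash
cat >> h.py <<'E'
from scipy.spatial.transform import Rotation as Ro
def plan(x,y,z,yaw=None):
    "shift in tool axes (mm) and turn units from present pose to an upright target pose"
    s=bot.get_state();R=Ro.from_euler('xyz',s["tcp_rot"]);p=np.array(s["tcp_pos"])
    y0=np.degrees(s["tcp_rot"][2])
    t=R.inv().apply(np.array([x,y,z])-p)
    n=None if yaw is None else -((yaw-y0+180)%360-180)/5
    print("plan",np.round(t,4),"turn",n and round(n,2),"| now",np.round(p,4),"yaw",round(y0,1),"w",round(s["gripper_width"],4),"q7",round(s["joint_positions"][6],2),"t",round(s["t"],1))
E
python3 -c "
from h import *
plan(.47,.20,.25,85)"
```

```text
plan [-0.3577 -0.2102 -0.0465] turn 14.5 | now [0.22   0.531  0.2034] yaw 157.5 w 0.0855 q7 -0.08 t 0.1
```

```bash
python3 -m inch '[[0.05,[-0.358,-0.21,-0.046],14.5],[0.05,[-0.358,-0.21,-0.046],14.5],[0.05,[-0.358,-0.21,-0.046],14.5],[0.05,[-0.358,-0.21,-0.046],14.5],[0.05,[-0.358,-0.21,-0.046],14.5],[0.05,[-0.358,-0.21,-0.046],14.5],[0.05,[-0.358,-0.21,-0.046],14.5],[0.05,[-0.358,-0.21,-0.046],14.5],[0.05,[-0.358,-0.21,-0.046],14.5],[0.05,[-0.358,-0.21,-0.046],14.5]]' 60
python3 -m inch '[[0.05,[0,0,0],0],[0.05,[0,0,0],0],[0.05,[0,0,0],0]]'
python3 - <<'E'
from h import *
plan(.47,.20,.25,85)
w=cam("wrist");save(w,"w1.png",s=1.5)
for n,P in dict(plugA=(.506,.106,.068),plugB=(.497,.012,.068),lensL=(.41,.273,.013),ringL=(.442,.36,.023)).items(): print(n,np.round(np.array(proj(w,P))*1.5))
E
```

```text
t: 1.15
tcp_pos: [0.4716, 0.198, 0.2497]
tcp_rot: [3.141, 0.001, 1.478]
contact_force: [-1.8, 0.9, 0.2]
gripper_width: 0.0495
t: 1.45
tcp_pos: [0.4699, 0.2011, 0.2496]
tcp_rot: [-3.141, -0.0, 1.486]
contact_force: [-0.8, -0.1, 0.2]
gripper_width: 0.0504
plan [-0.0011  0.0002 -0.0004] turn 0.03 | now [0.4699 0.2011 0.2496] yaw 85.1 w 0.0504 q7 -0.34 t 1.4
plugA [430. 355.]
plugB [425. 449.]
lensL [304. 164.]
ringL [328.  52.]
```

View pics/w1.png

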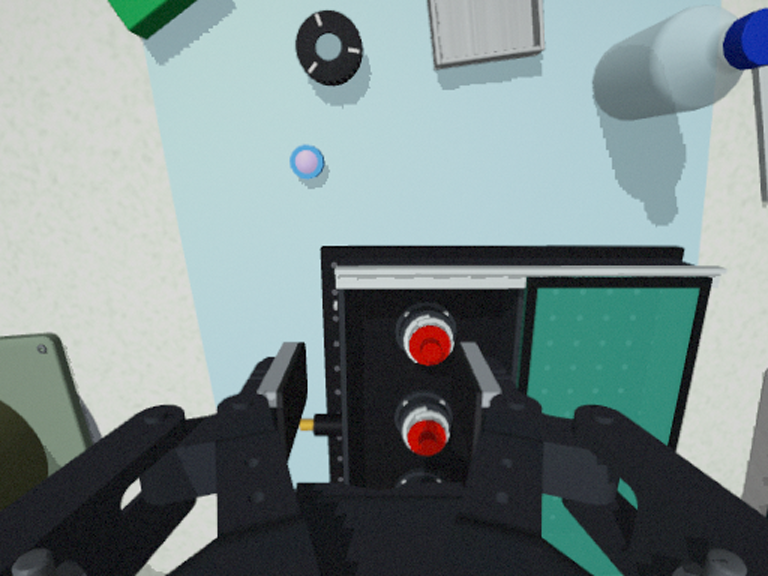

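Wrist view shows plug A at about (431,347), plug B at (427,435), the lens at (307,161), and the ring at (329,47) with its white lines at about (320,19), (354,50) and (308,62).

```bash
cat >> h.py <<'E'
def cloud(d):
    K=np.array(d["intrinsics"]);v,u=np.mgrid[0:384,0:512].astype(float)
    p=np.stack([(u-K[0,2])/K[0,0],(v-K[1,2])/K[1,1]],-1);q=p.copy()
    for _ in range(20): q=p/(1+d["k1"]*(q**2).sum(-1,keepdims=True))
    z=d["range_z"];c=np.stack([q[...,0]*z,-q[...,1]*z,-z],-1)
    E=np.array(d["extrinsics"]);P=(c-E[:3,3])@E[:3,:3];P[z==0]=np.nan
    return P
def circ(P,xy,r,zlo,zhi,name=""):
    "centre of points within r of xy and height band: min enclosing circle"
    m=(np.hypot(P[...,0]-xy[0],P[...,1]-xy[1])<r)&(P[...,2]>zlo)&(P[...,2]<zhi)
    Q=P[m]
    (cx,cy),rr=cv2.minEnclosingCircle(((Q[:,:2]-xy)*1e3).astype(np.float32))
    print(name,"n",len(Q),"mean",np.round(Q.mean(0),4),"circ",np.round([xy[0]+cx/1e3,xy[1]+cy/1e3],4),"r mm",round(rr,1));return m
def lines(d,P,xy,name=""):
    "angles of white lines on a ring flange (mod 120)"
    m=(np.hypot(P[...,0]-xy[0],P[...,1]-xy[1])<.026)&(np.hypot(P[...,0]-xy[0],P[...,1]-xy[1])>.013)&(d["frame"].min(-1)>130)
    Q=P[m]; a=np.degrees(np.arctan2(Q[:,1]-xy[1],Q[:,0]-xy[0]))
    print(name,"lines n",len(a),np.round(np.sort(a))[::max(1,len(a)//12)],"mod120 mean",round(np.degrees(np.angle(np.exp(1j*np.radians(a*3)).mean()))/3,1))
E
python3 - <<'E'
from h import *
w=cam("wrist");P=cloud(w)
circ(P,(.41,.273),.03,.006,.02,"lens")
circ(P,(.442,.36),.035,.019,.027,"ring")
circ(P,(.506,.106),.02,.063,.075,"plugA")
circ(P,(.506,.106),.025,.050,.058,"flangeA")
circ(P,(.497,.012),.02,.063,.075,"plugB")
lines(w,P,(.442,.36))
for u,v in((308,161),):print(at_z(w,u/1.5,v/1.5,.013))
print(at_z(w,329/1.5,47/1.5,.023))
save(w,"c1.png",(190,0,300,250),3)
plan(.506,.106,.11,85)
E
```

```text
lens n 415 mean [0.4118 0.2759 0.0121] circ [0.4116 0.2757] r mm 14.9
ring n 1418 mean [0.4426 0.3644 0.0227] circ [0.4424 0.3647] r mm 27.4
plugA n 148 mean [0.5073 0.1096 0.0674] circ [0.5073 0.1088] r mm 8.9
flangeA n 421 mean [0.507  0.1115 0.0537] circ [0.5079 0.1087] r mm 19.3
plugB n 133 mean [0.4994 0.0161 0.0673] circ [0.4997 0.0155] r mm 9.3
 lines n 221 [-158. -144. -127. -106.  -82.  -61.  -32.    2.   74.   92.  102.  112.
  134.] mod120 mean -17.4
[0.41391103 0.27547117 0.013     ]
[0.44362947 0.36323928 0.023     ]
plan [-0.0913  0.0439  0.1396] turn 0.02 | now [0.4701 0.2008 0.2497] yaw 85.1 w 0.05 q7 -0.34 t 1.6
```

View pics/c1.png

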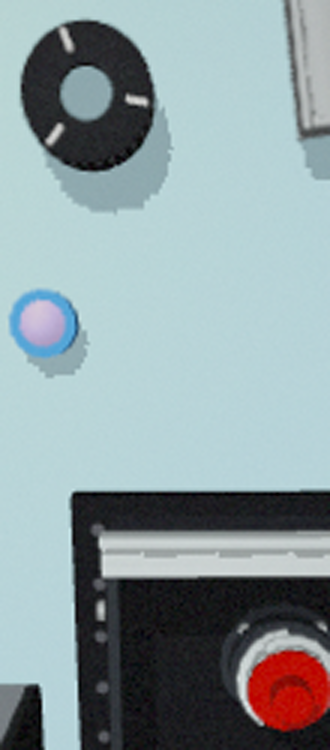

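```bash
python3 -m inch '[[0.04,[-0.0444,0.022,0.04],0],[0.04,[-0.0884,0.045,0.08],0],[0.04,[-0.0884,0.045,0.12],0],[0.04,[-0.0884,0.045,0.15],0],[0.04,[-0.0884,0.045,0.1836],0],[0.04,[-0.0884,0.045,0.1836],0],[0.04,[-0.0884,0.045,0.1836],0],[0.04,[-0.0884,0.045,0.1836],0]]'
python3 -m inch '[[0.0,[0,0,0],0],[0.0,[0,0,0],0],[0.0,[0,0,0],0],[0.0,[0,0,0],0],[0.0,[0,0,0],0],[0.0,[0,0,0],0]]' 50
python3 -m inch '[[0.0,[0,0,-0.02],0],[0.0,[0,0,-0.05],0],[0.0,[0,0,-0.09],0],[0.0,[0,0,-0.09],0],[0.0,[0,0,-0.09],0]]' 50
python3 - <<'E'
from h import *
d=cam("top");P=cloud(d)
m=(np.hypot(P[...,0]-.567,P[...,1]-.392)<.085)&(P[...,2]>.014)&(P[...,2]<.035)
r=cv2.minAreaRect((P[m][:,:2]*1e3).astype(np.float32));print("dish",r)
plan(.567,.392-.024,.16,85)
E
```

```text
t: 2.35
tcp_pos: [0.5083, 0.1086, 0.0679]
tcp_rot: [3.139, -0.001, 1.484]
contact_force: [-0.6, 0.0, 0.3]
gripper_width: 0.0397
t: 2.95
tcp_pos: [0.5075, 0.1081, 0.0661]
tcp_rot: [-3.142, 0.0, 1.483]
contact_force: [0.2, 0.2, -0.0]
gripper_width: 0.0003
t: 3.45
tcp_pos: [0.5077, 0.1083, 0.1566]
tcp_rot: [3.141, -0.0, 1.484]
contact_force: [0.3, 0.2, -0.1]
gripper_width: 0.0001
dish ((571.9315185546875, 399.3394470214844), (91.06242370605469, 112.12348175048828), 3.6578454971313477)
plan [ 0.264   0.0368 -0.0042] turn 0.0 | now [0.5073 0.1082 0.1558] yaw 85.0 w -0.0 q7 -0.11 t 3.5
```

Gripper shut to 0, so it missed the knob. Looking.

```bash
python3 - <<'E'
from h import *
w=cam("wrist");save(w,"w2.png",s=1.5)
P=cloud(w)
circ(P,(.5075,.1088),.025,.063,.08,"plugA")
circ(P,(.5,.0155),.02,.063,.075,"plugB")
E
```

```text
plugA n 304 mean [0.5073 0.1094 0.0676] circ [0.5074 0.1089] r mm 8.9
plugB n 0 mean [nan nan nan] circ [0.5    0.0155] r mm 0.0h.py:44: RuntimeWarning: Mean of empty slice.
  print(name,"n",len(Q),"mean",np.round(Q.mean(0),4),"circ",np.round([xy[0]+cx/1e3,xy[1]+cy/1e3],4),"r mm",round(rr,1));return m
  ret = um.true_divide(
```

View pics/w2.png

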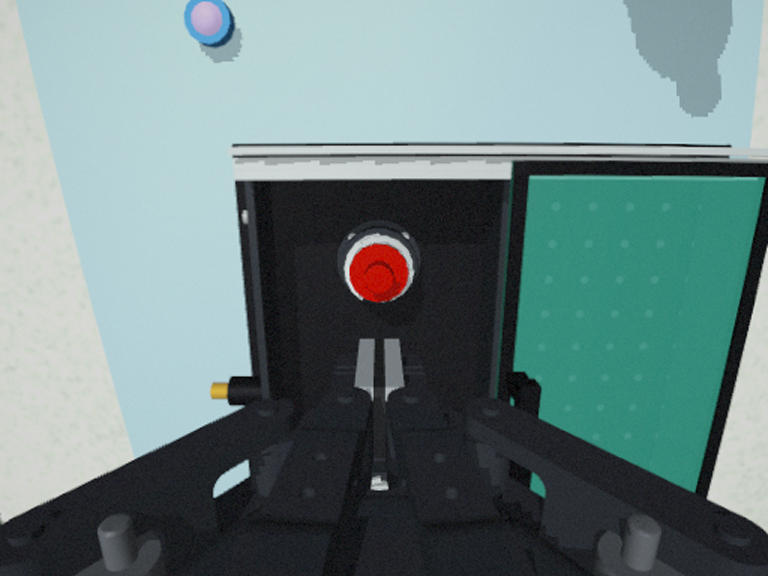

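```bash
python3 - <<'E'
from h import *
w=cam("wrist");P=cloud(w)
s=bot.get_state();p=s["tcp_pos"];print(p)
print("tcp px",np.array(proj(w,p))*1.5,"tip px",np.array(proj(w,p-np.array([0,0,.008])))*1.5)
for u,v in((366,342),(394,342),(366,360),(366,385),(360,395),(379,395),(379,480)):
    print(u,v,np.round(P[int(v/1.5),int(u/1.5)],4))
print(np.linalg.inv(w["extrinsics"]).round(3))
E
```

```text
[0.50716811 0.10807211 0.15532279]
tcp px [378.36792411 334.58283465] tip px [378.38741326 327.58323179]
366 342 [0.5041 0.1196 0.1899]
394 342 [0.513  0.1191 0.1904]
366 360 [0.5045 0.1194 0.2033]
366 385 [0.5049 0.1192 0.218 ]
360 395 [0.5038 0.1207 0.2261]
379 395 [0.5079 0.117  0.2202]
379 480 [ 0.4919 -0.0597  0.0366]
[[ 0.996  0.085  0.024  0.513]
 [-0.088  0.96   0.267  0.176]
 [-0.    -0.268  0.963  0.325]
 [ 0.     0.     0.     1.   ]]
```

```bash
python3 - <<'E'
from h import *
w=cam("wrist");P=cloud(w)
for v in range(196,236,3): print(v*1.5,[tuple(np.round(P[v,int(u/1.5)],3)) for u in (340,366,378,394)])
print(bot.get_state())
E
python3 -m inch '[[0.03,[0,0,0],0],[0.03,[0,0,0],0],[0.03,[0,0,0],0]]' 50
python3 - <<'E'
from h import *
w=cam("wrist");save(w,"w3.png",(150,150,362,300),3)
E
```

```text
294.0 [(np.float64(0.476), np.float64(0.085), np.float64(0.012)), (np.float64(0.498), np.float64(0.096), np.float64(0.053)), (np.float64(0.506), np.float64(0.095), np.float64(0.054)), (np.float64(0.515), np.float64(0.094), np.float64(0.052))]
298.5 [(np.float64(0.475), np.float64(0.082), np.float64(0.011)), (np.float64(0.498), np.float64(0.093), np.float64(0.053)), (np.float64(0.505), np.float64(0.092), np.float64(0.054)), (np.float64(0.515), np.float64(0.087), np.float64(0.041))]
303.0 [(np.float64(0.475), np.float64(0.078), np.float64(0.012)), (np.float64(0.495), np.float64(0.076), np.float64(0.011)), (np.float64(0.504), np.float64(0.076), np.float64(0.011)), (np.float64(0.515), np.float64(0.075), np.float64(0.012))]
307.5 [(np.float64(0.475), np.float64(0.075), np.float64(0.011)), (np.float64(0.495), np.float64(0.073), np.float64(0.012)), (np.float64(0.504), np.float64(0.073), np.float64(0.014)), (np.float64(0.515), np.float64(0.072), np.float64(0.013))]
312.0 [(np.float64(0.474), np.float64(0.071), np.float64(0.01)), (np.float64(0.494), np.float64(0.069), np.float64(0.012)), (np.
[... 2410 characters left out ...]
.70825095, -0.11442446]), 'qvel': array([-0.00047711, -0.00047413,  0.00144379, -0.00246113,  0.00270045,
        0.00350835,  0.00139723]), 'effort': array([-8.94172769e-02, -8.22802091e+01,  6.25015140e+00, -1.83182538e+01,
        1.11635347e-02, -9.00723680e-04,  2.19431371e-03]), 'tcp_pos': array([0.50717187, 0.10805564, 0.15531851]), 'tcp_rot': array([-3.14022476e+00,  5.48616229e-04,  1.48328340e+00]), 'contact_force': array([0.11302699, 0.10518946, 0.40618169]), 'torque': array([-0.00770842,  0.01437704, -0.01527173]), 'gripper_width': 3.5334610611354994e-05}
t: 3.95
tcp_pos: [0.5075, 0.1081, 0.1559]
tcp_rot: [-3.141, 0.0, 1.483]
contact_force: [0.2, -0.6, -0.2]
gripper_width: 0.0295
```

View pics/w3.png

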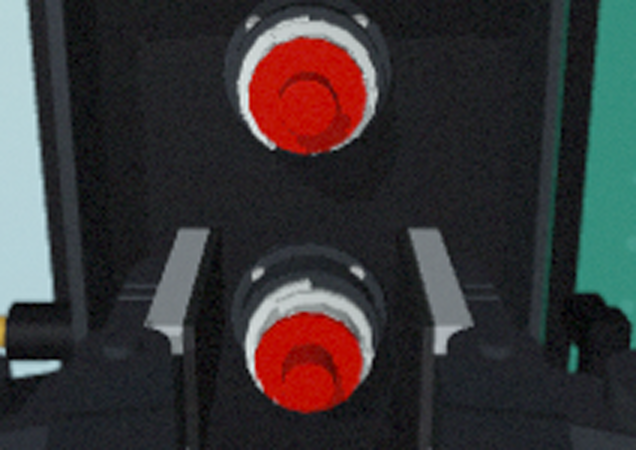

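Depth shows the fingertips about 32 mm behind the TCP (tip z 0.187 with TCP at 0.155), not 8 mm ahead as stated. That fits the miss. I'll use the measured offset: TCP z = tip z − 0.032.

```bash
python3 -m inch '[[0.04,[-0.0005,0,0.04],0],[0.04,[-0.0005,0,0.08],0],[0.04,[-0.0005,0,0.1],0],[0.04,[-0.0005,0,0.115],0],[0.04,[-0.0005,0,0.128],0],[0.04,[-0.0005,0,0.128],0],[0.04,[-0.0005,0,0.128],0]]'
python3 -m inch '[[0.0,[0,0,0],0],[0.0,[0,0,0],0],[0.0,[0,0,0],0],[0.0,[0,0,0],0],[0.0,[0,0,0],0]]' 50
```

```text
t: 4.7
tcp_pos: [0.5077, 0.1076, 0.0285]
tcp_rot: [3.141, 0.0, 1.483]
contact_force: [0.3, -0.2, -0.0]
gripper_width: 0.0401
t: 5.2
tcp_pos: [0.5079, 0.1077, 0.029]
tcp_rot: [3.14, -0.0, 1.483]
contact_force: [-2.1, -0.3, 8.1]
gripper_width: 0.0159
```

```bash
python3 -m inch '[[0.0,[0,0,-0.03],0],[0.0,[0,0,-0.07],0],[0.0,[0,0,-0.11],0],[0.0,[0,0,-0.11],0],[0.0,[0,0,-0.11],0]]' 50
python3 -m inch '[[0.0,[0.05,0.007,0],0],[0.0,[0.1,0.014,0],0],[0.0,[0.15,0.021,0],0],[0.0,[0.2,0.028,0],0],[0.0,[0.25,0.035,0],0],[0.0,[0.269,0.038,0],0],[0.0,[0.269,0.038,0],0],[0.0,[0.269,0.038,0.01],0],[0.0,[0.269,0.038,0.01],0]]'
python3 - <<'E'
from h import *
w=cam("wrist");save(w,"w4.png",s=1)
P=cloud(w)
m=(np.hypot(P[...,0]-.569,P[...,1]-.397)<.085)&(P[...,2]>.014)&(P[...,2]<.035)
r=cv2.minAreaRect((P[m][:,:2]*1e3).astype(np.float32));print("dish",r)
plan(.569,.375,-.005)
E
```

```text
t: 5.7
tcp_pos: [0.5078, 0.1079, 0.139]
tcp_rot: [3.14, -0.001, 1.484]
contact_force: [0.0, -0.3, -0.2]
gripper_width: 0.0155
t: 6.6
tcp_pos: [0.5682, 0.3708, 0.126]
tcp_rot: [-3.139, 0.002, 1.482]
contact_force: [0.4, 0.1, 0.3]
gripper_width: 0.0154
dish ((571.8014526367188, 400.3959045410156), (90.543701171875, 110.57941436767578), 3.120944023132324)
plan [0.0042 0.0003 0.132 ] turn None | now [0.5685 0.371  0.127 ] yaw 84.9 w 0.0154 q7 -0.5 t 6.7
```

View pics/w4.png

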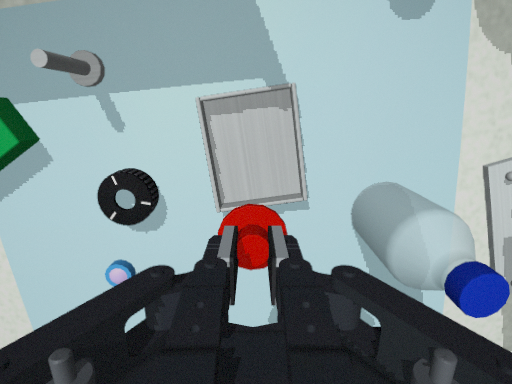

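```bash
python3 -m inch '[[0.0,[0.0055,0.0045,0.04],0],[0.0,[0.0055,0.0045,0.08],0],[0.0,[0.0055,0.0045,0.115],0],[0.0,[0.0055,0.0045,0.13],0],[0.0,[0.0055,0.0045,0.13],0],[0.04,[0.0055,0.0045,0.13],0],[0.04,[0.0055,0.0045,0.13],0],[0.04,[0.0055,0.0045,0.13],0]]'
python3 -m inch '[[0.04,[0,0,-0.04],0],[0.045,[0,0,-0.09],0],[0.045,[0,0,-0.13],0],[0.045,[0,0,-0.15],0],[0.045,[-0.04,-0.03,-0.15],0],[0.045,[-0.08,-0.07,-0.15],0],[0.045,[-0.08,-0.11,-0.15],0],[0.045,[-0.08,-0.13,-0.15],0],[0.045,[-0.08,-0.13,-0.15],0]]'
python3 - <<'E'
from h import *
w=cam("wrist");save(w,"w5.png",s=1)
P=cloud(w)
circ(P,(.4116,.2757),.025,.006,.02,"lens")
m=circ(P,(.4424,.3647),.035,.019,.027,"ring")
c=P[m][:,:2].mean(0)
for r0 in ((.4425,.3646),): lines(w,P,r0)
plan(.4116,.2757,-.027,85)
E
```

```text
t: 7.45
tcp_pos: [0.5744, 0.3778, -0.0004]
tcp_rot: [3.14, -0.001, 1.484]
contact_force: [0.0, -0.5, -0.0]
gripper_width: 0.0401
t: 8.35
tcp_pos: [0.4342, 0.3097, 0.1494]
tcp_rot: [-3.14, -0.001, 1.486]
contact_force: [1.5, -0.8, 0.5]
gripper_width: 0.0448
lens n 569 mean [0.4117 0.2766 0.0121] circ [0.4113 0.2756] r mm 15.0
ring n 2094 mean [0.4424 0.3655 0.0228] circ [0.4424 0.3648] r mm 27.6
 lines n 64 [-138. -137. -135. -134. -132.  -16.  -14.  -13.  -12.  104.  106.  107.
  108.] mod120 mean -14.3
plan [-0.0363 -0.0219  0.1763] turn 0.01 | now [0.4364 0.3097 0.1493] yaw 85.1 w 0.0449 q7 -0.46 t 8.4
```

View pics/w5.png

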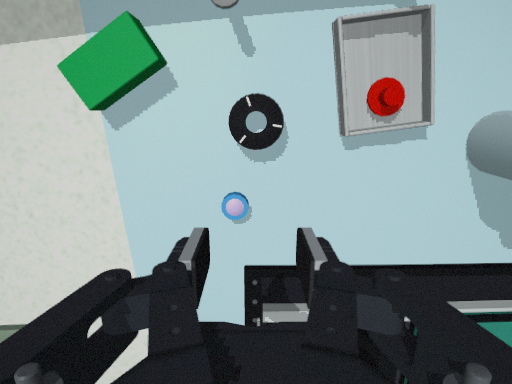

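```bash
python3 -m inch '[[0.045,[-0.0363,-0.0222,0.03],0],[0.045,[-0.0363,-0.0222,0.07],0],[0.045,[-0.0363,-0.0222,0.11],0],[0.045,[-0.0363,-0.0222,0.15],0],[0.045,[-0.0363,-0.0222,0.17],0],[0.045,[-0.0363,-0.0222,0.176],0],[0.045,[-0.0363,-0.0222,0.176],0],[0.045,[-0.0363,-0.0222,0.176],0]]'
python3 -m inch '[[0.0,[0,0,0],0],[0.0,[0,0,0],0],[0.0,[0,0,0],0],[0.0,[0,0,0],0],[0.0,[0,0,0],0]]' 40
python3 -m inch '[[0.0,[0,0,-0.03],0],[0.0,[0,0,-0.07],0],[0.0,[0,0,-0.11],0],[0.0,[0,0,-0.15],0],[0.0,[0,0,-0.15],0],[0.0,[0,0,-0.15],0]]'
python3 - <<'E'
from h import *
plan(.5077,.1088,.123,85)
E
```

```text
t: 9.2
tcp_pos: [0.4129, 0.2751, -0.0269]
tcp_rot: [3.14, -0.001, 1.483]
contact_force: [0.3, 0.2, -0.1]
gripper_width: 0.0449
t: 9.7
tcp_pos: [0.4126, 0.2753, -0.0267]
tcp_rot: [3.14, -0.001, 1.483]
contact_force: [0.1, -0.7, 12.4]
gripper_width: 0.0272
t: 10.3
tcp_pos: [0.4122, 0.2753, 0.1231]
tcp_rot: [3.14, -0.002, 1.484]
contact_force: [-1.0, 0.7, -0.6]
gripper_width: 0.0273
plan [-0.1576  0.1096 -0.    ] turn 0.0 | now [0.4122 0.2753 0.1231] yaw 85.0 w 0.0273 q7 -0.39 t 10.3
```

```bash
python3 -m inch '[[0.0,[-0.04,0.027,0],0],[0.0,[-0.08,0.055,0],0],[0.0,[-0.12,0.083,0],0],[0.0,[-0.1576,0.1096,0],0],[0.0,[-0.1576,0.1096,0],0],[0.0,[-0.1576,0.1096,0],0],[0.0,[-0.1576,0.1096,0],0]]'
python3 - <<'E'
from h import *
plan(.5077,.1088,.03,85)
w=cam("wrist");P=cloud(w);save(w,"w6.png",(170,140,340,270),4)
for v in range(205,240,2): print(v,[tuple(np.round(P[v,u],3).tolist()) for u in (236,254,272)])
E
```

```text
t: 11.0
tcp_pos: [0.5068, 0.1091, 0.1215]
tcp_rot: [-3.14, -0.0, 1.484]
contact_force: [-0.5, -0.7, -0.9]
gripper_width: 0.0274
plan [-0.0002  0.001   0.0915] turn 0.01 | now [0.5068 0.1091 0.1215] yaw 85.1 w 0.0274 q7 -0.09 t 11.0
205 [(0.492, 0.098, 0.049), (0.507, 0.094, 0.042), (0.523, 0.093, 0.043)]
207 [(0.491, 0.095, 0.045), (0.507, 0.092, 0.042), (0.524, 0.081, 0.011)]
209 [(0.491, 0.093, 0.046), (0.507, 0.093, 0.047), (0.524, 0.079, 0.012)]
211 [(0.488, 0.08, 0.012), (0.507, 0.091, 0.049), (0.524, 0.077, 0.013)]
213 [(0.487, 0.077, 0.011), (0.506, 0.086, 0.041), (0.523, 0.074, 0.012)]
215 [(0.487, 0.075, 0.011), (0.505, 0.074, 0.011), (0.523, 0.072, 0.011)]
217 [(0.487, 0.074, 0.013), (0.509, 0.124, 0.15), (0.523, 0.07, 0.012)]
219 [(0.487, 0.071, 0.013), (0.509, 0.124, 0.153), (0.523, 0.068, 0.012)]
221 [(0.5, 0.122, 0.149), (0.509, 0.124, 0.156), (0.523, 0.066, 0.012)]
223 [(0.5, 0.122, 0.152), (0.509, 0.124, 0.158), (0.523, 0.063, 0.011)]
225 [(0.5, 0.122, 0.155), (0.509, 0.123, 0.159), (0.518, 0.119, 0.152)]
227 [(0.5, 0.122, 0.158), (0.509, 0.122, 0.159), (0.518, 0.119, 0.154)]
229 [(0.5, 0.122, 0.16), (0.509, 0.121, 0.16), (0.517, 0.119, 0.157)]
231 [(0.5, 0.121, 0.16), (0.509, 0.12, 0.159), (0.517, 0.12, 0.161)]
233 [(0.5, 0.12, 0.16), (0.509, 0.119, 0.161), (0.517, 0.118, 0.159)]
235 [(0.5, 0.119, 0.161), (0.508, 0.118, 0.16), (0.517, 0.117, 0.16)]
237 [(0.5, 0.118, 0.16), (0.508, 0.117, 0.161), (0.517, 0.116, 0.16)]
239 [(0.5, 0.117, 0.16), (0.508, 0.117, 0.161), (0.517, 0.115, 0.159)]
```

View pics/w6.png

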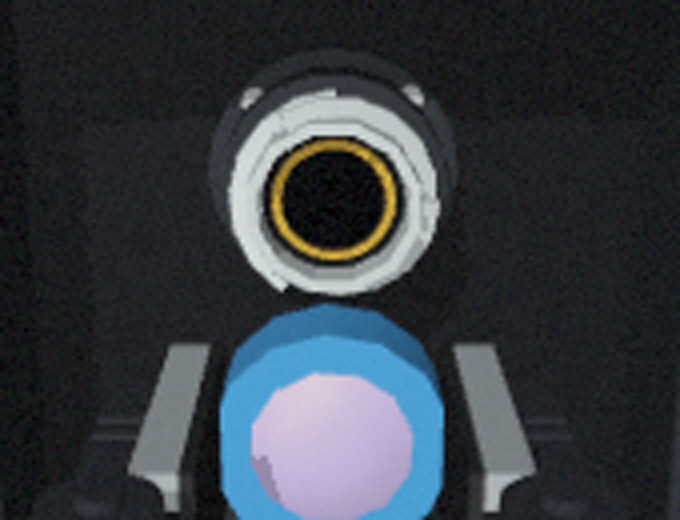

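```bash
python3 - <<'E'
from h import *
w=cam("wrist");P=cloud(w);f=w["frame"].astype(int)
circ(P,(.5077,.1088),.022,.047,.056,"lipA")
circ(P,(.5077,.1088),.025,.030,.036,"shoulderA")
# seat ring (gold)
m=(f[...,0]>120)&(f[...,2]<80)&(np.hypot(P[...,0]-.5077,P[...,1]-.1088)<.03)
print("seat",len(P[m]),np.round(np.nanmean(P[m],0),4),np.round((P[m].min(0)+P[m].max(0))/2,4))
Q=P[215:384,180:330].reshape(-1,3);c=f[215:384,180:330].reshape(-1,3)
m=(Q[:,2]>.14)&(Q[:,2]<.17)&(c[:,2]>110)&(c[:,2]>c[:,1]+8)
print("lens pts",m.sum(),Q[m].min(0).round(4),Q[m].max(0).round(4))
for z0 in(.155,.157):
  k=m&(Q[:,2]>z0)&(Q[:,2]<.1612);cc,r=cv2.minEnclosingCircle((Q[k][:,:2]*1e3).astype(np.float32));print(cc,r)
for u in(214,218,292,288): print([np.round(P[v,u],3).tolist() for v in(226,228,232)])
print(bot.get_state()["tcp_pos"])
E
```

```text
lipA n 439 mean [0.5073 0.109  0.0495] circ [0.5071 0.11  ] r mm 20.1
shoulderA n 290 mean [0.5109 0.123  0.0333] circ [0.5077 0.1088] r mm 25.0
seat 201 [0.5076 0.1086 0.0431] [0.5072 0.1087 0.043 ]
lens pts 2896 [0.4927 0.0945 0.1483] [0.5209 0.125  0.1635]
(506.3442077636719, 109.50676727294922) 15.629565238952637
(506.91534423828125, 109.56867980957031) 15.263492584228516
[[0.489, 0.122, 0.153], [0.489, 0.122, 0.156], [0.49, 0.122, 0.161]]
[[0.491, 0.122, 0.154], [0.491, 0.122, 0.156], [0.492, 0.122, 0.161]]
[[0.528, 0.119, 0.154], [0.527, 0.119, 0.156], [0.527, 0.119, 0.161]]
[[0.526, 0.119, 0.153], [0.525, 0.119, 0.157], [0.525, 0.119, 0.161]]
[0.50691966 0.10933113 0.12181711]
```

```bash
python3 -m inch '[[0.0,[-0.0009,0.0006,0.03],0],[0.0,[-0.0009,0.0006,0.06],0],[0.0,[-0.0009,0.0006,0.08],0],[0.0,[-0.0009,0.0006,0.09],0],[0.0,[-0.0009,0.0006,0.096],0],[0.0,[-0.0009,0.0006,0.101],0],[0.0,[-0.0009,0.0006,0.101],0],[0.0,[-0.0009,0.0006,0.101],0]]'
```

```text
t: 11.9
tcp_pos: [0.5082, 0.1076, 0.0223]
tcp_rot: [3.141, -0.001, 1.484]
contact_force: [-3.0, -0.4, 12.8]
gripper_width: 0.0273
```

```bash
python3 -m inch '[[0.0,[0.0003,-0.0006,-0.004],0],[0.0,[0.0003,-0.0006,-0.004],0],[0.0,[0.0003,-0.0006,-0.004],0]]'
python3 - <<'E'
from h import *
plan(.5074,.1084,.022)
w=cam("wrist");P=cloud(w);save(w,"w7.png",(190,180,320,300),5)
E
```

```text
t: 12.2
tcp_pos: [0.5076, 0.1078, 0.0254]
tcp_rot: [3.141, -0.0, 1.484]
contact_force: [-0.5, -1.0, -0.4]
gripper_width: 0.0275
plan [ 0.0006 -0.0003  0.0034] turn None | now [0.5076 0.1078 0.0254] yaw 85.0 w 0.0275 q7 -0.05 t 12.2
```

View pics/w7.png

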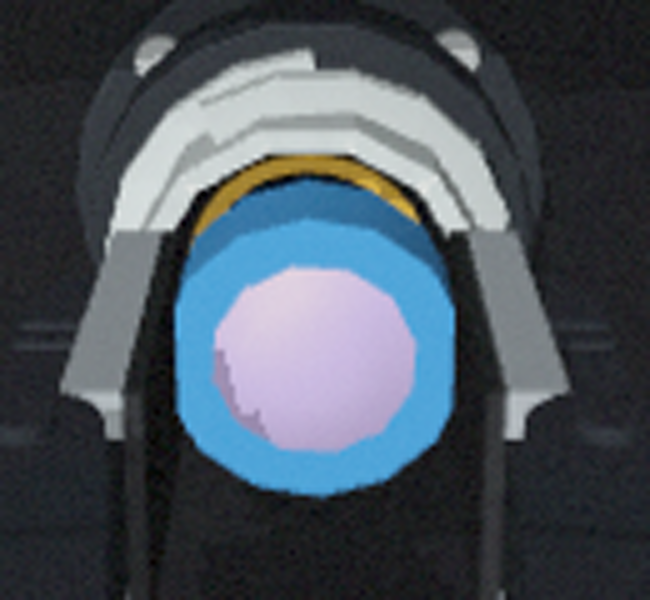

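```bash
python3 -m inch '[[0.0,[0.0008,-0.0003,0],0],[0.0,[0.0008,-0.0003,0.001],0],[0.0,[0.0008,-0.0003,0.002],0],[0.0,[0.0008,-0.0003,0.003],0],[0.0,[0.0008,-0.0003,0.003],0]]'
python3 -m inch '[[0.0,[0,0,0.001],0],[0.0,[0,0,0.002],0],[0.0,[0,0,0.002],0],[0.0,[0,0,0.002],0]]'
```

```text
t: 12.75
tcp_pos: [0.5072, 0.1085, 0.0223]
tcp_rot: [3.142, -0.0, 1.483]
contact_force: [-2.2, -0.2, 7.8]
gripper_width: 0.0272
t: 13.15
tcp_pos: [0.5073, 0.1085, 0.0219]
tcp_rot: [3.141, -0.001, 1.483]
contact_force: [-10.8, -1.5, 49.9]
gripper_width: 0.0271
```

```bash
python3 -m inch '[[0.0,[0,0,-0.0045],0],[0.0,[0,0,-0.0045],0],[0.0,[0,0,-0.0045],0]]'
python3 -m inch '[[0.034,[0,0,0],0],[0.036,[0,0,0],0],[0.036,[0,0,0],0],[0.04,[0,0,0],0],[0.045,[0,0,0],0]]'
python3 -m inch '[[0.045,[0,0,-0.03],0],[0.045,[0,0,-0.07],0],[0.045,[0,0,-0.11],0],[0.045,[0,0,-0.13],0],[0.045,[0,0,-0.13],0],[0.045,[0,0,-0.13],0]]'
python3 - <<'E'
from h import *
w=cam("wrist");P=cloud(w);save(w,"w8.png",(180,100,340,240),4)
f=w["frame"].astype(int)
m=(np.hypot(P[...,0]-.5074,P[...,1]-.1087)<.02)&(f[...,2]>110)&(f[...,2]>f[...,1]+8)
print(np.round(P[m].mean(0),4),np.round(P[m].max(0),4),np.round(P[m].min(0),4))
A=np.c_[P[m][:,:2],np.ones(m.sum())];print(np.linalg.lstsq(A,P[m][:,2],rcond=None)[0])
plan(.4424,.3648,.12)
E
```

```text
t: 13.45
tcp_pos: [0.5071, 0.1085, 0.0244]
tcp_rot: [-3.141, 0.0, 1.483]
contact_force: [0.8, 0.4, 0.3]
gripper_width: 0.0273
t: 13.95
tcp_pos: [0.5072, 0.1085, 0.0245]
tcp_rot: [-3.142, 0.0, 1.483]
contact_force: [-0.0, -0.4, -0.8]
gripper_width: 0.0447
t: 14.55
tcp_pos: [0.5071, 0.1086, 0.1544]
tcp_rot: [3.142, -0.0, 1.484]
contact_force: [-0.0, 0.1, 0.1]
gripper_width: 0.0448
[0.5073 0.1095 0.0548] [0.5226 0.1236 0.0586] [0.4917 0.0922 0.0415]
[-0.0232081  -0.04473557  0.07144137]
plan [ 0.2497 -0.0865  0.0339] turn None | now [0.5068 0.1085 0.1539] yaw 85.0 w 0.0453 q7 -0.1 t 14.6
```

View pics/w8.png

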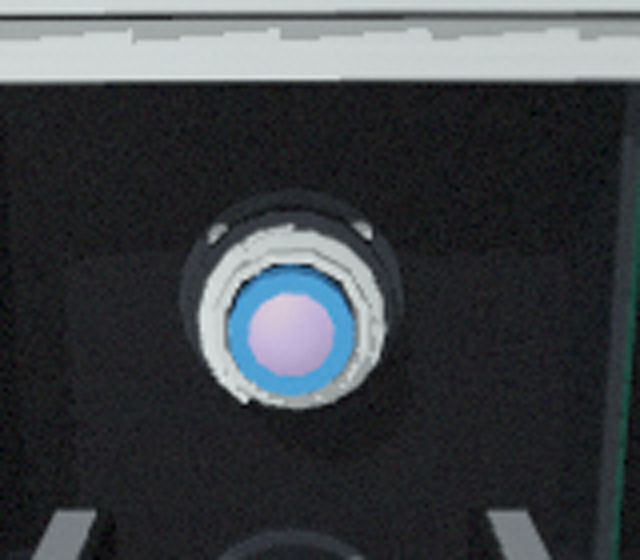

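The lens is level in cell A with its edge at z≈0.055, as expected. Next is ring L.

```bash
python3 -m inch '[[0.06,[0.045,-0.015,0],0],[0.07,[0.09,-0.031,0],0],[0.07,[0.135,-0.047,0],0],[0.07,[0.18,-0.063,0],0],[0.07,[0.225,-0.078,0],0],[0.07,[0.2497,-0.0865,0],0],[0.07,[0.2497,-0.0865,0],0],[0.07,[0.2497,-0.0865,0],0],[0.07,[0.2497,-0.0865,0],0]]'
python3 - <<'E'
from h import *
w=cam("wrist");P=cloud(w)
circ(P,(.4424,.3648),.035,.019,.027,"ring");lines(w,P,(.4424,.3648))
plan(.4424,.3648,-.02,85)
E
```

```text
t: 15.5
tcp_pos: [0.4432, 0.3634, 0.1541]
tcp_rot: [-3.141, 0.001, 1.482]
contact_force: [0.0, -0.8, 0.2]
gripper_width: 0.0701
ring n 1786 mean [0.4423 0.3655 0.0228] circ [0.4423 0.3648] r mm 27.5
 lines n 76 [-137. -135. -133. -102.  -88.  -73.  -16.  -15.  -13.  105.  106.  108.
  135.] mod120 mean -9.0
plan [ 0.0013 -0.0009  0.1743] turn -0.02 | now [0.4433 0.3635 0.1543] yaw 84.9 w 0.07 q7 -0.54 t 15.6
```

```bash
python3 -m inch '[[0.07,[0.0013,-0.0009,0.04],0],[0.07,[0.0013,-0.0009,0.08],0],[0.07,[0.0013,-0.0009,0.12],0],[0.07,[0.0013,-0.0009,0.155],0],[0.07,[0.0013,-0.0009,0.17],0],[0.07,[0.0013,-0.0009,0.174],0],[0.07,[0.0013,-0.0009,0.174],0],[0.07,[0.0013,-0.0009,0.174],0]]'
python3 -m inch '[[0.0,[0,0,0],0],[0.0,[0,0,0],0],[0.0,[0,0,0],0],[0.0,[0,0,0],0],[0.0,[0,0,0],0]]' 60
python3 -m inch '[[0.0,[0,0,-0.03],0],[0.0,[0,0,-0.07],0],[0.0,[0,0,-0.11],0],[0.0,[0,0,-0.15],0],[0.0,[0,0,-0.15],0],[0.0,[0,0,-0.15],0]]'
python3 - <<'E'
from h import *
plan(.5074,.1087,.12,106.5)
E
```

```text
t: 16.35
tcp_pos: [0.4427, 0.3665, -0.0179]
tcp_rot: [3.14, -0.001, 1.483]
contact_force: [1.1, 0.5, 0.6]
gripper_width: 0.0693
t: 16.85
tcp_pos: [0.4425, 0.3666, -0.0176]
tcp_rot: [3.14, -0.001, 1.483]
contact_force: [-4.1, -1.3, 21.8]
gripper_width: 0.0527
t: 17.45
tcp_pos: [0.4421, 0.3665, 0.1316]
tcp_rot: [3.141, -0.001, 1.484]
contact_force: [-0.3, 0.5, -1.1]
gripper_width: 0.0519
plan [-0.2512  0.0875  0.0113] turn -4.3 | now [0.4421 0.3665 0.1316] yaw 85.0 w 0.0519 q7 -0.53 t 17.4
```

```bash
python3 -m inch '[[0.0,[-0.045,0.016,0],-1],[0.0,[-0.09,0.031,0],-2],[0.0,[-0.135,0.047,0],-3],[0.0,[-0.18,0.063,0],-4.3],[0.0,[-0.225,0.079,0],-4.3],[0.0,[-0.2512,0.0875,0.011],-4.3],[0.0,[-0.2512,0.0875,0.011],-4.3],[0.0,[-0.2512,0.0875,0.011],-4.3],[0.0,[-0.2512,0.0875,0.011],-4.3]]'
python3 - <<'E'
from h import *
w=cam("wrist");P=cloud(w);save(w,"w9.png",(130,110,380,330),3)
t=bot.get_state()["tcp_pos"]
m=circ(P,t[:2],.032,t[2]+.036,t[2]+.046,"ringtop")
lines(w,P,P[m].mean(0)[:2])
m=(np.hypot(P[...,0]-t[0],P[...,1]-t[1])<.029)&(P[...,2]>t[2]+.015)&(P[...,2]<t[2]+.047)
print(P[m].max(0),P[m].min(0))
# hole through flange: points below inside
K=np.zeros(P.shape[:2],np.uint8);top=(np.abs(P[...,2]-t[2]-.041)<.005)
print("top n",top.sum(),P[top].mean(0))
plan(.5074,.1087,.06,106.5)
E
```

```text
t: 18.35
tcp_pos: [0.5068, 0.1094, 0.1193]
tcp_rot: [-3.141, -0.001, 1.86]
contact_force: [-0.4, 0.8, -0.2]
gripper_width: 0.0524
ringtop n 8152 mean [0.5069 0.1099 0.1596] circ [0.5064 0.1114] r mm 31.3
 lines n 967 [-179. -154.   -5.    4.   26.   52.   76.   97.  116.  129.  133.  153.
  177.] mod120 mean 11.9
[0.53534789 0.13545405 0.16642616] [0.47810009 0.08077069 0.13552655]
top n 8401 [0.50679934 0.11015162 0.15959425]
plan [-0.0009  0.0003  0.0594] turn 0.02 | now [0.5069 0.1095 0.1195] yaw 106.6 w 0.052 q7 0.17 t 18.4
```

View pics/w9.png

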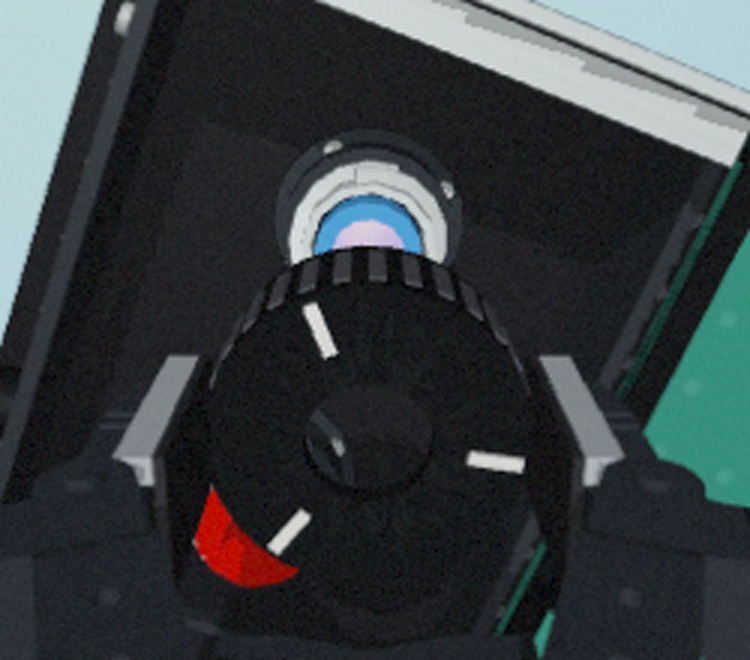

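```bash
python3 - <<'E'
from h import *
w=cam("wrist")
g=lambda x,y:at_z(w,130+x/3,110+y/3,.1595)[:2]
c=g(370,437);print("hole",c)
for p in((320,330),(496,462),(290,532)):
    d=g(*p)-c;print(np.hypot(*d),np.degrees(np.arctan2(d[1],d[0])))
L=np.array([g(320,330),g(496,462),g(290,532)]);print("line centroid",L.mean(0))
print(bot.get_state()["tcp_pos"])
E
```

```text
hole [0.50780011 0.10867976]
0.02009888923510818 129.45541214545943
0.02110592176316377 4.058521164644217
0.022194304273985683 -110.57976061620525
line centroid [0.50795979 0.10742462]
[0.50695481 0.10942282 0.11954122]
```

```bash
python3 -m inch '[[0.0,[0.0004,-0.0003,0.03],0],[0.0,[0.0004,-0.0003,0.06],0],[0.0,[0.0004,-0.0003,0.08],0],[0.0,[0.0004,-0.0003,0.09],0],[0.0,[0.0004,-0.0003,0.0965],0],[0.0,[0.0004,-0.0003,0.0965],0],[0.0,[0.0004,-0.0003,0.0965],0]]' 60
python3 -m inch '[[0.0,[0,0,0.001],0],[0.0,[0,0,0.002],0],[0.0,[0,0,0.0025],0],[0.0,[0,0,0.0025],0]]'
```

```text
t: 19.15
tcp_pos: [0.5069, 0.1091, 0.0237]
tcp_rot: [3.141, -0.0, 1.859]
contact_force: [-0.6, 3.3, -2.3]
gripper_width: 0.0523
t: 19.55
tcp_pos: [0.507, 0.1087, 0.0208]
tcp_rot: [3.141, -0.0, 1.859]
contact_force: [-1.1, 3.5, 3.3]
gripper_width: 0.0525
```

```bash
python3 -m inch '[[0.0,[0,0,0.0005],0],[0.0,[0,0,0.0007],0.5],[0.0,[0,0,0.0007],1],[0.0,[0,0,0.0008],1.5],[0.0,[0,0,0.001],2],[0.0,[0,0,0.001],2.5],[0.0,[0,0,0.0012],3],[0.0,[0,0,0.0012],3]]'
python3 -m inch '[[0.0,[0,0,0.0002],0.6],[0.0,[0,0,0.0004],1.2],[0.0,[0,0,0.0006],1.8],[0.0,[0,0,0.0008],2.4],[0.0,[0,0,0.001],3],[0.0,[0,0,0.001],3]]'
```

```text
t: 20.35
tcp_pos: [0.5069, 0.1087, 0.0194]
tcp_rot: [3.141, -0.0, 1.596]
contact_force: [0.1, 5.7, 1.5]
gripper_width: 0.0527
t: 20.95
tcp_pos: [0.5069, 0.1089, 0.0184]
tcp_rot: [-3.142, -0.0, 1.334]
contact_force: [-0.3, 5.9, 1.7]
gripper_width: 0.0526
```

```bash
python3 -m inch '[[0.0,[0,0,0.0003],1],[0.0,[0,0,0.0007],2],[0.0,[0,0,0.001],3],[0.0,[0,0,0.0013],4],[0.0,[0,0,0.0013],4]]'
python3 -m inch '[[0.0,[0,0,0.0003],1],[0.0,[0,0,0.0007],2],[0.0,[0,0,0.001],3],[0.0,[0,0,0.0013],4],[0.0,[0,0,0.0013],4]]'
python3 -c "
from h import *
plan(.5069,.109,.016);print(bot.get_state()['torque'])"
```

```text
t: 21.45
tcp_pos: [0.5074, 0.1088, 0.0173]
tcp_rot: [3.141, -0.001, 0.984]
contact_force: [1.4, 5.5, 3.5]
gripper_width: 0.0524
t: 21.95
tcp_pos: [0.5077, 0.1086, 0.0161]
tcp_rot: [3.14, -0.001, 0.634]
contact_force: [2.6, 4.2, 7.4]
gripper_width: 0.0523
plan [-0.0004 -0.0008  0.0001] turn None | now [0.5077 0.1086 0.0161] yaw 36.3 w 0.0523 q7 -0.54 t 21.9
[ 0.93873752 -0.5792705  -0.08689228]
```

```bash
python3 -m inch '[[0.0,[0,0,0.0003],1],[0.0,[0,0,0.0007],2],[0.0,[0,0,0.0007],2]]'
python3 -c "
from h import *
print(bot.get_state()['torque'])"
python3 -m inch '[[0.0,[0,0,0.0003],1],[0.0,[0,0,0.0006],2],[0.0,[0,0,0.0006],2]]'
python3 -c "
from h import *
print(bot.get_state()['torque'])"
python3 -m inch '[[0.0,[0,0,0.0003],1],[0.0,[0,0,0.0006],2],[0.0,[0,0,0.0006],2]]'
python3 -c "
from h import *
print(bot.get_state()['torque'])"
```

```text
t: 22.25
tcp_pos: [0.5079, 0.1085, 0.016]
tcp_rot: [3.141, -0.002, 0.46]
contact_force: [-0.2, 5.1, 18.5]
gripper_width: 0.0523
[ 0.95590147 -0.11724552 -0.17150303]
t: 22.55
tcp_pos: [0.5082, 0.1084, 0.0158]
tcp_rot: [3.141, -0.003, 0.285]
contact_force: [0.2, 3.9, 29.0]
gripper_width: 0.0525
[ 0.85294719  0.0962436  -0.18559669]
t: 22.85
tcp_pos: [0.5084, 0.1084, 0.0156]
tcp_rot: [3.141, -0.004, 0.111]
contact_force: [-2.4, 3.4, 40.1]
gripper_width: 0.0522
[ 0.82510591  0.46760814 -0.02106344]
```

```bash
python3 -m inch '[[0.0,[0,0,-0.0015],0],[0.0,[0,0,-0.0015],0]]'
python3 -m inch '[[0.07,[0,0,0],0],[0.07,[0,0,0],0],[0.07,[0,0,0],0],[0.07,[0,0,0],0],[0.07,[0,0,-0.04],0],[0.07,[0,0,-0.08],0],[0.07,[0,0,-0.12],0],[0.07,[0,0,-0.15],0],[0.07,[0,0,-0.15],0],[0.07,[0,0,-0.15],0]]'
python3 - <<'E'
from h import *
w=cam("wrist");P=cloud(w);save(w,"w10.png",(150,60,380,260),3)
circ(P,(.5074,.1087),.03,.045,.07,"ringtop")
m=(np.hypot(P[...,0]-.5074,P[...,1]-.1087)<.025)&(np.hypot(P[...,0]-.5074,P[...,1]-.1087)>.013)
print("flange z",np.median(P[m][:,2]));A=np.c_[P[m][:,:2]-[.5074,.1087],np.ones(m.sum())];print(np.linalg.lstsq(A,P[m][:,2],rcond=None)[0])
lines(w,P,(.5074,.1087))
m=(np.hypot(P[...,0]-.5074,P[...,1]-.1087)<.004);print("lens top z",np.median(P[m][:,2]))
plan(.43,.24,.17,85)
E
```

```text
t: 23.05
tcp_pos: [0.5084, 0.1083, 0.0159]
tcp_rot: [3.141, -0.003, 0.114]
contact_force: [6.5, 3.5, 6.2]
gripper_width: 0.052
t: 24.05
tcp_pos: [0.5068, 0.1088, 0.1655]
tcp_rot: [-3.141, -0.0, 0.114]
contact_force: [0.2, 0.5, -0.4]
gripper_width: 0.0701
ringtop n 2435 mean [0.5077 0.1085 0.0556] circ [0.5066 0.1085] r mm 27.5
flange z 0.27901378673904315
[6.23910163 0.79666284 0.16113807]
 lines n 95 [-99. -96. -94. -57.  24.  27.  28.  30.  52.  64.  68. 148. 150. 152.] mod120 mean 33.3
lens top z 0.05469922553019254
plan [-0.0611 -0.1391 -0.0051] turn -15.7 | now [0.5065 0.1087 0.1649] yaw 6.5 w 0.0701 q7 -1.07 t 24.1
```

View pics/w10.png

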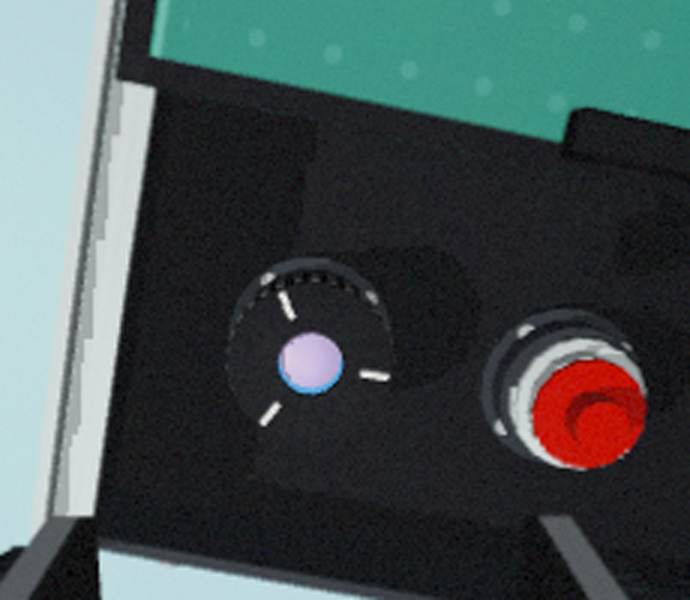

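```bash
python3 -m inch '[[0.07,[-0.0004,0.0004,0.05],0],[0.07,[-0.0004,0.0004,0.09],0],[0.07,[-0.0004,0.0004,0.13],0],[0.07,[-0.0004,0.0004,0.145],0],[0.07,[-0.0004,0.0004,0.148],0],[0.07,[-0.0004,0.0004,0.148],0],[0.0,[-0.0004,0.0004,0.148],0],[0.0,[-0.0004,0.0004,0.148],0],[0.0,[-0.0004,0.0004,0.148],0],[0.0,[-0.0004,0.0004,0.148],0]]' 80
python3 -c "
from h import *
print(bot.get_state()['torque'])"
python3 -m inch '[[0.0,[0,0,0],1],[0.0,[0,0,0.0002],2],[0.0,[0,0,0.0003],3],[0.0,[0,0,0.0003],4],[0.0,[0,0,0.0003],4]]'
python3 -c "
from h import *
print(bot.get_state()['torque'])"
python3 -m inch '[[0.07,[0,0,0],0],[0.07,[0,0,0],0],[0.07,[0,0,0],0],[0.07,[0,0,0],0],[0.07,[0,0,-0.04],0],[0.07,[0,0,-0.08],0],[0.07,[0,0,-0.12],0],[0.07,[0,0,-0.15],0],[0.07,[0,0,-0.15],0],[0.07,[0,0,-0.15],0]]'
python3 - <<'E'
from h import *
w=cam("wrist");P=cloud(w)
m=(np.hypot(P[...,0]-.5074,P[...,1]-.1087)<.025)&(np.hypot(P[...,0]-.5074,P[...,1]-.1087)>.013)&(P[...,2]<.1)
print("flange z",np.median(P[m][:,2]));A=np.c_[P[m][:,:2]-[.5074,.1087],np.ones(m.sum())];print(np.linalg.lstsq(A,P[m][:,2],rcond=None)[0])
lines(w,P,(.5074,.1087))
m=(np.hypot(P[...,0]-.5074,P[...,1]-.1087)<.004);print("lens top z",np.median(P[m][:,2]))
plan(.4,-.33,.17,85)
E
```

```text
t: 25.1
tcp_pos: [0.5069, 0.1082, 0.019]
tcp_rot: [-3.141, -0.002, 0.113]
contact_force: [-5.0, -1.2, 18.7]
gripper_width: 0.0517
[-0.13617148  1.19552836  0.00153474]
t: 25.6
tcp_pos: [0.5104, 0.1076, 0.019]
tcp_rot: [-3.141, -0.009, -0.239]
contact_force: [17.5, -1.1, 5.9]
gripper_width: 0.0513
[-0.60321254 -3.80074139 -0.12195727]
t: 26.6
tcp_pos: [0.5064, 0.1084, 0.1672]
tcp_rot: [-3.141, -0.0, -0.235]
contact_force: [-0.0, -0.0, -0.7]
gripper_width: 0.0699
flange z 0.056084263124314894
[ 4.06059228e-03 -1.39429517e-05  5.61029199e-02]
 lines n 99 [-112. -109. -107. -104.  -61.   15.   17.   19.   34.   47.  134.  137.
  139.] mod120 mean 20.9
lens top z 0.05469871474642419
plan [-0.0009  0.451  -0.0034] turn -19.7 | now [0.5061 0.1083 0.1666] yaw -13.5 w 0.07 q7 -1.35 t 26.6
```

```bash
python3 -m inch '[[0.04,[0.008,0.045,0],-1.7],[0.04,[0.015,0.09,0],-3.4],[0.04,[0.022,0.135,0],-5.1],[0.04,[0.03,0.187,0],-6.8],[0.04,[0.03,0.187,0],-8.5],[0.04,[0.03,0.187,0],-10.2],[0.04,[0.03,0.187,0],-11.9],[0.04,[0.03,0.187,0],-13.6],[0.04,[0.03,0.187,0],-15.3],[0.04,[0.03,0.187,0],-17]]'
python3 -m inch '[[0.04,[0,0,0],-1.4],[0.04,[0,0,0],-2.7],[0.04,[0,0,0],-2.7],[0.04,[0,0,0],-2.7]]'
python3 - <<'E'
from h import *
w=cam("wrist");P=cloud(w)
circ(P,(.492,-.08),.02,.063,.075,"plugC")
circ(P,(.492,-.08),.025,.050,.058,"flangeC")
circ(P,(.492,-.08),.035,.03,.036,"shoulderC")
plan(.492,-.0805,.029,85)
E
```

```text
t: 27.65
tcp_pos: [0.4915, -0.0805, 0.1662]
tcp_rot: [-3.14, 0.0, 1.254]
contact_force: [0.4, 0.5, -0.0]
gripper_width: 0.0402
t: 28.05
tcp_pos: [0.4917, -0.0807, 0.1666]
tcp_rot: [-3.14, -0.0, 1.48]
contact_force: [-0.3, 0.6, -0.3]
gripper_width: 0.0396
plugC n 283 mean [ 0.4916 -0.0801  0.0676] circ [ 0.4914 -0.0803] r mm 8.9
flangeC n 819 mean [ 0.4918 -0.079   0.0537] circ [ 0.4913 -0.0806] r mm 19.0
shoulderC n 318 mean [ 0.4927 -0.0693  0.0332] circ [ 0.4915 -0.0807] r mm 26.0
plan [0.0002 0.0004 0.1377] turn -0.04 | now [ 0.4917 -0.0806  0.1667] yaw 84.8 w 0.0399 q7 0.24 t 28.1
```

```bash
python3 -m inch '[[0.04,[0,0,0.04],0],[0.04,[0,0,0.08],0],[0.04,[0,0,0.11],0],[0.04,[0,0,0.1375],0],[0.04,[0,0,0.1375],0],[0.0,[0,0,0.1375],0],[0.0,[0,0,0.1375],0],[0.0,[0,0,0.1375],0],[0.0,[0,0,0.1375],0],[0.0,[0,0,0.1375],0]]' 50
python3 -m inch '[[0.0,[0,0,-0.03],0],[0.0,[0,0,-0.07],0],[0.0,[0,0,-0.11],0],[0.0,[0,0,-0.12],0],[0.0,[0.04,0.003,-0.12],0],[0.0,[0.08,0.006,-0.12],0],[0.0,[0.12,0.009,-0.12],0],[0.0,[0.16,0.012,-0.12],0],[0.0,[0.2,0.014,-0.12],0],[0.0,[0.25,0.017,-0.12],0]]'
python3 -m inch '[[0.0,[0.045,0.003,0],0],[0.0,[0.09,0.006,0],0],[0.0,[0.135,0.009,0],0],[0.0,[0.18,0.012,0],0],[0.0,[0.22,0.015,0],0],[0.0,[0.26,0.0175,0],0],[0.0,[0.26,0.0175,0],0],[0.0,[0.26,0.0175,0],0],[0.0,[0.26,0.0175,0],0]]'
python3 -c "
from h import *
plan(.5705,.4244,-.003,85)"
```

```text
t: 29.1
tcp_pos: [0.4926, -0.0808, 0.0309]
tcp_rot: [3.14, 0.0, 1.483]
contact_force: [-0.9, -0.4, 10.6]
gripper_width: 0.0151
t: 30.1
tcp_pos: [0.5308, 0.1676, 0.1502]
tcp_rot: [3.141, 0.0, 1.482]
contact_force: [1.4, -0.3, 1.2]
gripper_width: 0.015
t: 31.0
tcp_pos: [0.571, 0.4233, 0.1499]
tcp_rot: [3.141, 0.0, 1.482]
contact_force: [-0.5, 0.6, -0.8]
gripper_width: 0.0151
plan [ 0.0012 -0.0007  0.1529] turn -0.01 | now [0.571  0.4233 0.1499] yaw 84.9 w 0.0151 q7 -0.57 t 31.0
```

```bash
python3 -m inch '[[0.0,[0.0012,-0.0007,0.04],0],[0.0,[0.0012,-0.0007,0.08],0],[0.0,[0.0012,-0.0007,0.12],0],[0.0,[0.0012,-0.0007,0.145],0],[0.0,[0.0012,-0.0007,0.152],0],[0.0,[0.0012,-0.0007,0.152],0],[0.04,[0.0012,-0.0007,0.152],0],[0.04,[0.0012,-0.0007,0.152],0],[0.04,[0.0012,-0.0007,0.152],0]]'
python3 -m inch '[[0.04,[0,0,-0.04],0],[0.04,[0,0,-0.08],0],[0.04,[0,0,-0.12],0],[0.04,[0,0,-0.16],0],[0.04,[-0.04,-0.002,-0.16],0],[0.04,[-0.09,-0.004,-0.16],0],[0.04,[-0.14,-0.006,-0.16],0],[0.045,[-0.19,-0.009,-0.16],0],[0.045,[-0.24,-0.011,-0.16],0],[0.045,[-0.29,-0.013,-0.16],0]]'
python3 -m inch '[[0.045,[-0.05,-0.002,-0.015],0],[0.045,[-0.1,-0.005,-0.015],0],[0.045,[-0.15,-0.007,-0.015],0],[0.045,[-0.2,-0.01,-0.015],0],[0.045,[-0.25,-0.012,-0.015],0],[0.045,[-0.3,-0.015,-0.015],0],[0.045,[-0.35,-0.018,-0.015],0],[0.045,[-0.4,-0.02,-0.015],0],[0.045,[-0.45,-0.022,-0.015],0],[0.045,[-0.5,-0.024,-0.015],0]]'
python3 -m inch '[[0.045,[-0.03,-0.001,0],0],[0.045,[-0.03,-0.001,0],0],[0.045,[-0.03,-0.001,0],0],[0.045,[-0.03,-0.001,0],0],[0.045,[-0.03,-0.001,0],0]]'
python3 - <<'E'
from h import *
w=cam("wrist");P=cloud(w)
save(w,"w11.png")
circ(P,(.446,-.37),.03,.006,.02,"lens")
circ(P,(.512,-.275),.04,.019,.027,"ring1")
circ(P,(.411,-.28),.04,.019,.027,"ring2")
plan(.446,-.37,-.023,85)
E
```

```text
t: 31.9
tcp_pos: [0.5707, 0.4258, -0.0012]
tcp_rot: [3.141, -0.001, 1.483]
contact_force: [0.7, 0.4, 0.3]
gripper_width: 0.0399
t: 32.9
tcp_pos: [0.5316, 0.1362, 0.1584]
tcp_rot: [3.14, -0.0, 1.484]
contact_force: [1.6, -0.3, 0.4]
gripper_width: 0.0452
t: 33.9
tcp_pos: [0.4643, -0.3575, 0.1734]
tcp_rot: [3.141, 0.001, 1.483]
contact_force: [1.3, 0.2, -1.7]
gripper_width: 0.0453
t: 34.4
tcp_pos: [0.4618, -0.3841, 0.173]
tcp_rot: [3.141, -0.0, 1.485]
contact_force: [-0.6, -0.8, -0.6]
gripper_width: 0.0449
lens n 541 mean [ 0.4456 -0.3719  0.0123] circ [ 0.4457 -0.3723] r mm 15.0
ring1 n 2013 mean [ 0.5106 -0.2753  0.0228] circ [ 0.5112 -0.2755] r mm 27.8
ring2 n 1955 mean [ 0.4122 -0.2798  0.0227] circ [ 0.4114 -0.2803] r mm 27.6
plan [ 0.0129 -0.017   0.1959] turn 0.01 | now [ 0.4617 -0.3843  0.1729] yaw 85.1 w 0.0449 q7 0.71 t 34.5
```

View pics/w11.png

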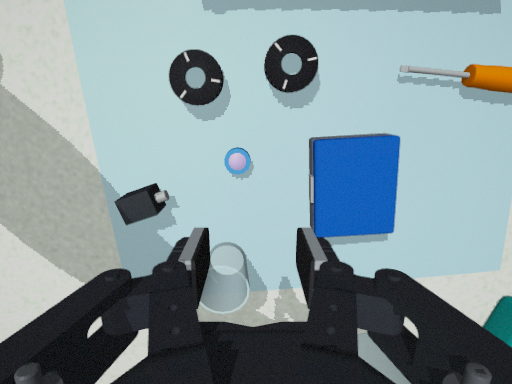

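```bash
python3 -m inch '[[0.045,[0.0107,-0.017,0.04],0],[0.045,[0.0107,-0.017,0.08],0],[0.045,[0.0107,-0.017,0.12],0],[0.045,[0.0107,-0.017,0.16],0],[0.045,[0.0107,-0.017,0.185],0],[0.045,[0.0107,-0.017,0.196],0],[0.045,[0.0107,-0.017,0.196],0],[0.045,[0.0107,-0.017,0.196],0]]'
python3 -m inch '[[0.0,[0,0,0],0],[0.0,[0,0,0],0],[0.0,[0,0,0],0],[0.0,[0,0,0],0],[0.0,[0,0,0],0]]' 40
python3 -m inch '[[0.0,[0,0,-0.03],0],[0.0,[0,0,-0.07],0],[0.0,[0,0,-0.11],0],[0.0,[0,0,-0.146],0],[0.0,[0.05,0.003,-0.146],0],[0.0,[0.1,0.007,-0.146],0],[0.0,[0.15,0.01,-0.146],0],[0.0,[0.2,0.014,-0.146],0],[0.0,[0.25,0.017,-0.146],0],[0.0,[0.2944,0.0202,-0.146],0]]'
python3 -m inch '[[0.0,[0,0,0],0],[0.0,[0,0,0],0],[0.0,[0,0,0],0]]'
python3 - <<'E'
from h import *
w=cam("wrist");P=cloud(w);f=w["frame"].astype(int)
m=(f[...,0]>120)&(f[...,2]<80)&(np.hypot(P[...,0]-.4915,P[...,1]+.0806)<.03)
print("seat",m.sum(),np.round(np.nanmean(P[m],0),4),np.round((P[m].min(0)+P[m].max(0))/2,4))
circ(P,(.4915,-.0806),.035,.03,.036,"shoulderC")
t=bot.get_state()["tcp_pos"];print(t)
Q=P[205:384,180:330].reshape(-1,3);c=f[205:384,180:330].reshape(-1,3)
m=(Q[:,2]>t[2]+.018)&(Q[:,2]<t[2]+.045)&(c[:,2]>110)&(c[:,2]>c[:,1]+8)
print("lens pts",m.sum(),Q[m].min(0).round(4),Q[m].max(0).round(4))
k=m&(Q[:,2]>t[2]+.032);print(cv2.minEnclosingCircle((Q[k][:,:2]*1e3).astype(np.float32)))
plan(.4915,-.0806,.0265,85)
E
```

```text
t: 35.25
tcp_pos: [0.4458, -0.3733, -0.0221]
tcp_rot: [3.14, 0.001, 1.484]
contact_force: [0.3, -0.1, 0.9]
gripper_width: 0.0455
t: 35.75
tcp_pos: [0.4459, -0.3734, -0.0218]
tcp_rot: [3.14, 0.001, 1.483]
contact_force: [-1.2, 2.1, 12.0]
gripper_width: 0.0266
t: 36.75
tcp_pos: [0.4913, -0.079, 0.1236]
tcp_rot: [3.14, -0.0, 1.484]
contact_force: [2.1, 0.3, 0.6]
gripper_width: 0.0264
t: 37.05
tcp_pos: [0.4911, -0.0825, 0.1232]
tcp_rot: [3.141, 0.001, 1.482]
contact_force: [0.4, -0.6, 0.8]
gripper_width: 0.0264
seat 196 [ 0.4919 -0.0808  0.043 ] [ 0.4917 -0.0807  0.0431]
shoulderC n 416 mean [ 0.4928 -0.0686  0.0332] circ [ 0.4915 -0.0806] r mm 25.9
[ 0.49099823 -0.08270333  0.12303595]
lens pts 2680 [ 0.4776 -0.0969  0.1451] [ 0.505  -0.0664  0.1602]
((490.8807678222656, -81.6099853515625), 15.249663352966309)
plan [0.0022 0.0002 0.0965] turn -0.02 | now [ 0.491  -0.0827  0.123 ] yaw 84.9 w 0.0262 q7 0.32 t 37.1
```

```bash
python3 -m inch '[[0.0,[0.001,0.0008,0.03],0],[0.0,[0.001,0.0008,0.06],0],[0.0,[0.001,0.0008,0.08],0],[0.0,[0.001,0.0008,0.09],0],[0.0,[0.001,0.0008,0.095],0],[0.0,[0.001,0.0008,0.098],0],[0.0,[0.001,0.0008,0.098],0],[0.0,[0.001,0.0008,0.098],0]]'
python3 -c "
from h import *
plan(.4919,-.0818,.025)"
```

```text
t: 37.9
tcp_pos: [0.4922, -0.0806, 0.0252]
tcp_rot: [3.141, 0.0, 1.483]
contact_force: [0.1, 0.4, -0.6]
gripper_width: 0.0265
plan [-0.0012 -0.0002  0.0002] turn None | now [ 0.4922 -0.0806  0.0252] yaw 85.0 w 0.0265 q7 0.37 t 37.9
```

```bash
python3 -m inch '[[0.0,[-0.0008,-0.0002,0],0],[0.0,[-0.0008,-0.0002,0],0],[0.034,[-0.0008,-0.0002,0],0],[0.036,[-0.0008,-0.0002,0],0],[0.04,[-0.0008,-0.0002,0],0],[0.045,[-0.0008,-0.0002,0],0],[0.045,[0,0,-0.04],0],[0.045,[0,0,-0.08],0],[0.045,[0,0,-0.13],0],[0.045,[0,0,-0.13],0]]'
python3 -m inch '[[0.06,[0,0,0],0],[0.07,[0,0,0],0]]'
python3 - <<'E'
from h import *
w=cam("wrist");P=cloud(w);f=w["frame"].astype(int)
m=(np.hypot(P[...,0]-.4917,P[...,1]+.0807)<.02)&(f[...,2]>110)&(f[...,2]>f[...,1]+8)
print("lens",m.sum(),np.round(np.median(P[m],0),4),np.round(P[m].mean(0),4))
k=m&(P[...,2]>.052)&(P[...,2]<.0565);A=np.c_[P[k][:,:2],np.ones(k.sum())];print("slope",np.linalg.lstsq(A,P[k][:,2],rcond=None)[0])
print("dome top",np.round(np.nanmax(np.where(m,P[...,2],0)),4))
print(bot.get_state()["contact_force"])
plan(.4114,-.2803,-.018,85); plan(.4114,-.2803,-.018,100)
E
```

```text
t: 38.9
tcp_pos: [0.4937, -0.081, 0.1595]
tcp_rot: [3.135, 0.0, 1.483]
contact_force: [0.6, -0.4, -1.2]
gripper_width: 0.045
t: 39.1
tcp_pos: [0.4915, -0.0804, 0.1539]
tcp_rot: [-3.14, -0.0, 1.484]
contact_force: [0.4, -0.1, -0.1]
gripper_width: 0.0698
lens 837 [ 0.492  -0.0792  0.055 ] [ 0.492  -0.0795  0.0546]
slope [-0.00402645 -0.00623184  0.0564718 ]
dome top 0.0585
[ 0.44502116 -0.26957822  0.84624251]
plan [-0.2061 -0.062   0.1718] turn -0.0 | now [ 0.4914 -0.0804  0.1536] yaw 85.0 w 0.0701 q7 0.31 t 39.1
plan [-0.2061 -0.062   0.1718] turn -3.0 | now [ 0.4914 -0.0804  0.1536] yaw 85.0 w 0.0701 q7 0.31 t 39.1
```

```bash
python3 -m inch '[[0.07,[-0.05,-0.01,0],0],[0.07,[-0.1,-0.02,0],0],[0.07,[-0.15,-0.03,0],0],[0.07,[-0.2,-0.04,0],0],[0.07,[-0.235,-0.055,0],0],[0.07,[-0.235,-0.055,0],0],[0.07,[-0.235,-0.055,0],0],[0.07,[-0.235,-0.055,0],0]]'
python3 - <<'E'
from h import *
w=cam("wrist");P=cloud(w);f=w["frame"]
for c in ((.4114,-.2803),(.5112,-.2755)):
    m=circ(P,c,.035,.019,.027,"ring")
    c=np.array(c)
    m=(np.hypot(P[...,0]-c[0],P[...,1]-c[1])<.025)&(np.hypot(P[...,0]-c[0],P[...,1]-c[1])>.014)&(f.min(-1)>120)&(P[...,2]>.019)
    Q=P[m][:,:2]-c;a=np.degrees(np.arctan2(Q[:,1],Q[:,0]))
    print(np.sort(a).round(),round(np.degrees(np.angle(np.exp(3j*np.radians(a)).mean()))/3,1))
plan(.4114,-.2803,-.018,85)
E
```

```text
t: 39.95
tcp_pos: [0.4169, -0.3088, 0.154]
tcp_rot: [-3.141, -0.001, 1.485]
contact_force: [0.4, 0.4, -0.1]
gripper_width: 0.0698
ring n 1894 mean [ 0.412  -0.2796  0.0228] circ [ 0.412  -0.2802] r mm 27.5
[-136. -135. -135. -135. -135. -134. -134. -134. -133. -133. -133. -132.
 -132. -132. -131. -131. -131. -131. -130. -130. -129.  -17.  -16.  -16.
  -16.  -15.  -15.  -15.  -15.  -14.  -13.  -13.  -13.  -12.  -12.  -12.
  -10.  -10.  101.  102.  102.  102.  103.  103.  103.  104.  104.  105.
  105.  105.  105.  105.  106.  106.  106.  107.  108.  108.  108.  108.
  108.  109.  109.] -13.8
ring n 1972 mean [ 0.5104 -0.2747  0.0228] circ [ 0.5105 -0.2752] r mm 27.5
[-118. -117. -117. -117. -116. -116. -115. -115. -115. -115. -114. -114.
 -113. -113. -112. -111. -111. -111. -111. -110. -110. -109. -109.    3.
    4.    4.    5.    5.    5.    5.    6.    6.    6.    6.    7.    8.
    8.    8.    9.    9.    9.   10.   10.   10.   11.  124.  125.  125.
  125.  126.  126.  127.  127.  127.  128.  128.  128.  129.  129.  129.
  130.  130.  130.  130.  130.  131.  132.] 7.2
plan [ 0.0277 -0.008   0.1722] turn 0.02 | now [ 0.4171 -0.3087  0.1542] yaw 85.1 w 0.0699 q7 0.71 t 40.0
```

```bash
python3 -m inch '[[0.07,[0.02,0.045,0],0],[0.07,[0.041,0.0903,0.02],0],[0.07,[0.041,0.0903,0.06],0],[0.07,[0.041,0.0903,0.1],0],[0.07,[0.041,0.0903,0.14],0],[0.07,[0.041,0.0903,0.165],0],[0.07,[0.041,0.0903,0.172],0],[0.07,[0.041,0.0903,0.172],0],[0.07,[0.041,0.0903,0.172],0]]'
python3 -m inch '[[0.0,[0,0,0],0],[0.0,[0,0,0],0],[0.0,[0,0,0],0],[0.0,[0,0,0],0],[0.0,[0,0,0],0]]' 60
python3 -m inch '[[0.0,[0,0,-0.03],0],[0.0,[0,0,-0.07],0],[0.0,[0,0,-0.11],0],[0.0,[0,0,-0.14],0],[0.0,[0,0,-0.14],0],[0.0,[0,0,-0.14],0]]'
python3 -c "
from h import *
plan(.4917,-.0807,.12,85)"
```

```text
t: 40.9
tcp_pos: [0.5109, -0.2769, -0.0161]
tcp_rot: [3.14, 0.001, 1.484]
contact_force: [0.2, -0.3, 0.7]
gripper_width: 0.0699
t: 41.4
tcp_pos: [0.5109, -0.2771, -0.0154]
tcp_rot: [3.14, 0.001, 1.484]
contact_force: [-3.6, 2.5, 20.9]
gripper_width: 0.0525
t: 42.0
tcp_pos: [0.5104, -0.2768, 0.1234]
tcp_rot: [3.14, 0.0, 1.484]
contact_force: [-0.5, -0.5, -1.4]
gripper_width: 0.0522
plan [ 0.1937 -0.0357  0.0033] turn 0.0 | now [ 0.5104 -0.2768  0.1234] yaw 85.0 w 0.0522 q7 0.58 t 42.0
```

```bash
python3 -m inch '[[0.0,[0.05,-0.009,0],0],[0.0,[0.1,-0.018,0],0],[0.0,[0.15,-0.027,0],0],[0.0,[0.192,-0.0357,0],0],[0.0,[0.192,-0.0357,0],0],[0.0,[0.192,-0.0357,0],0],[0.0,[0.192,-0.0357,0],0]]'
cat >> h.py <<'E'
def held(w=None):
    w=w or cam("wrist");P=cloud(w);t=bot.get_state()["tcp_pos"]
    r=np.hypot(P[...,0]-t[0],P[...,1]-t[1])
    m=(np.abs(P[...,2]-t[2]-.038)<.005)&(r<.0245)&(w["frame"].min(-1)>135)
    Q=(P[m][:,:2]).astype(np.float32)
    _,_,c=cv2.kmeans(Q*1000,3,None,(3,50,.01),5,cv2.KMEANS_PP_CENTERS);c/=1000
    o=c.mean(0);d=c-o;print("n",m.sum(),"c",o,"tcp",t,"r",np.hypot(*d.T),"ang",np.degrees(np.arctan2(d[:,1],d[:,0])))
    h=(np.hypot(P[...,0]-o[0],P[...,1]-o[1])<.024)&(np.abs(P[...,2]-t[2]-.038)<.005);print("top z-tcp",np.median(P[h][:,2])-t[2])
E
python3 -c "
from h import *
held();plan(.4917,-.0823,.026,85)"
```

```text
t: 42.7
tcp_pos: [0.4912, -0.0835, 0.1222]
tcp_rot: [-3.141, 0.001, 1.482]
contact_force: [0.1, -0.4, -0.8]
gripper_width: 0.0522
n 209 c [ 0.49143493 -0.0822855 ] tcp [ 0.49120468 -0.0836911   0.1223187 ] r [0.02066378 0.02035543 0.02007316] ang [-113.212395    8.196321  126.72434 ]
top z-tcp 0.037961090037163914
plan [0.0015 0.0004 0.0963] turn -0.02 | now [ 0.4912 -0.0837  0.1223] yaw 84.9 w 0.052 q7 0.34 t 42.8
```

```bash
python3 -m inch '[[0.0,[0.0016,0.0002,0.03],0],[0.0,[0.0016,0.0002,0.06],0],[0.0,[0.0016,0.0002,0.08],0],[0.0,[0.0016,0.0002,0.09],0],[0.0,[0.0016,0.0002,0.096],0],[0.0,[0.0016,0.0002,0.096],0],[0.0,[0.0016,0.0002,0.096],0]]'
python3 -m inch '[[0.0,[0,0,0.001],0],[0.0,[0,0,0.002],0],[0.0,[0,0,0.0035],0],[0.0,[0,0,0.0035],0]]'
```

```text
t: 43.45
tcp_pos: [0.4919, -0.0812, 0.0273]
tcp_rot: [3.141, 0.0, 1.483]
contact_force: [-0.8, -0.5, 0.1]
gripper_width: 0.0521
t: 43.85
tcp_pos: [0.4918, -0.0809, 0.0231]
tcp_rot: [3.141, 0.0, 1.483]
contact_force: [0.0, -0.9, -0.3]
gripper_width: 0.0524
```

```bash
python3 -m inch '[[0.0,[-0.0012,0,0],0],[0.0,[-0.0012,0,0.001],0],[0.0,[-0.0012,0,0.0015],0],[0.0,[-0.0012,0,0.0015],0]]'
python3 -m inch '[[0.0,[0,0,0.0003],0.5],[0.0,[0,0,0.0004],1],[0.0,[0,0,0.0005],1.5],[0.0,[0,0,0.0006],2],[0.0,[0,0,0.0007],2.5],[0.0,[0,0,0.0008],3],[0.0,[0,0,0.0008],3]]'
python3 -m inch '[[0.0,[0,0,0.0002],0.6],[0.0,[0,0,0.0004],1.2],[0.0,[0,0,0.0006],1.8],[0.0,[0,0,0.0008],2.4],[0.0,[0,0,0.001],3],[0.0,[0,0,0.001],3]]'
```

```text
t: 44.25
tcp_pos: [0.4918, -0.0822, 0.0221]
tcp_rot: [3.141, -0.0, 1.483]
contact_force: [-2.0, 0.4, 15.3]
gripper_width: 0.0516
t: 44.95
tcp_pos: [0.492, -0.0823, 0.0212]
tcp_rot: [3.14, 0.0, 1.22]
contact_force: [-0.9, -2.0, 10.6]
gripper_width: 0.0518
t: 45.55
tcp_pos: [0.492, -0.0823, 0.0203]
tcp_rot: [3.14, -0.0, 0.958]
contact_force: [-0.9, 0.3, 12.1]
gripper_width: 0.052
```

```bash
python3 -m inch '[[0.0,[0,0,0.0003],1],[0.0,[0,0,0.0006],2],[0.0,[0,0,0.0009],3],[0.0,[0,0,0.0012],4],[0.0,[0,0,0.0012],4]]'
python3 -m inch '[[0.0,[0,0,0.0003],1],[0.0,[0,0,0.0006],2],[0.0,[0,0,0.0009],3],[0.0,[0,0,0.0012],4],[0.0,[0,0,0.0012],4]]'
python3 -m inch '[[0.0,[0,0,0.0003],1],[0.0,[0,0,0.0006],2],[0.0,[0,0,0.0006],2]]'
python3 -c "
from h import *
held()"
```

```text
t: 46.05
tcp_pos: [0.4917, -0.0822, 0.0189]
tcp_rot: [3.141, -0.0, 0.607]
contact_force: [-2.1, -0.7, 10.0]
gripper_width: 0.052
t: 46.55
tcp_pos: [0.4914, -0.0822, 0.0181]
tcp_rot: [3.142, -0.0, 0.258]
contact_force: [-6.1, 1.3, 23.8]
gripper_width: 0.0518
t: 46.85
tcp_pos: [0.4914, -0.0821, 0.018]
tcp_rot: [-3.141, -0.001, 0.084]
contact_force: [-8.8, 2.0, 37.6]
gripper_width: 0.0524
n 1214 c [ 0.49202752 -0.08142478] tcp [ 0.49142595 -0.08207963  0.0179759 ] r [0.00813107 0.00724056 0.00782463] ang [166.39337   47.264988 -67.53944 ]
top z-tcp 0.03804952245569023
```

```bash
python3 -m inch '[[0.0,[0,0,-0.0012],0],[0.0,[0,0,-0.0012],0],[0.0,[0,0,-0.001],1],[0.0,[0,0,-0.001],2],[0.0,[0,0,-0.001],3],[0.0,[0,0,-0.001],3]]' 70
python3 -c "
from h import *
s=bot.get_state();print(s['torque'],s['contact_force'])"
python3 -m inch '[[0.07,[0,0,0],0],[0.07,[0,0,0],0],[0.07,[0,0,0],0],[0.07,[0,0,0],0],[0.07,[0,0,-0.04],0],[0.07,[0,0,-0.08],0],[0.07,[0,0,-0.12],0],[0.07,[0,0,-0.15],0],[0.07,[0,0,-0.15],0],[0.07,[0,0,-0.15],0]]'
python3 - <<'E'
from h import *
w=cam("wrist");P=cloud(w);c=np.array([.4917,-.0807])
r=np.hypot(P[...,0]-c[0],P[...,1]-c[1])
m=(r<.025)&(r>.013)&(P[...,2]<.1)&(P[...,2]>.05)
print("flange z",np.median(P[m][:,2]));A=np.c_[P[m][:,:2]-c,np.ones(m.sum())];print(np.linalg.lstsq(A,P[m][:,2],rcond=None)[0])
k=m&(w["frame"].min(-1)>110);Q=P[k][:,:2]-c;a=np.degrees(np.arctan2(Q[:,1],Q[:,0]));print(np.sort(a).round()[::3])
print("lens top z",np.median(P[(r<.004)][:,2]))
plan(.575,.003,.09,85)
E
```

```text
t: 47.5
tcp_pos: [0.491, -0.0818, 0.0182]
tcp_rot: [-3.141, 0.001, -0.177]
contact_force: [-7.9, 1.9, 18.2]
gripper_width: 0.0519
[ 0.43817742  1.61434406 -0.07070204] [-7.8622491   1.94326385 18.21873342]
t: 48.5
tcp_pos: [0.4917, -0.0819, 0.1679]
tcp_rot: [-3.141, -0.001, -0.174]
contact_force: [-0.5, -0.0, -0.6]
gripper_width: 0.0699
flange z 0.056196617488422855
[-0.00106103 -0.00130329  0.05619646]
[-90. -89. -88. -87. -86. -85. -84. -82.  26.  27.  28.  29.  30.  31.
  32.  32.  33. 151. 152. 153. 153. 155. 156. 157.]
lens top z 0.05496068442269238
plan [ 0.0676 -0.0981  0.0773] turn -19.0 | now [ 0.4914 -0.0819  0.1673] yaw -10.0 w 0.0702 q7 -0.89 t 48.5
```

```bash
python3 -m inch '[[0.06,[0.01,-0.02,-0.03],-1.7],[0.04,[0.03,-0.04,-0.03],-3.4],[0.04,[0.05,-0.06,-0.03],-5.1],[0.04,[0.06,-0.085,-0.03],-6.8],[0.04,[0.06,-0.085,-0.03],-8.5],[0.04,[0.06,-0.085,-0.03],-10.2],[0.04,[0.06,-0.085,-0.03],-11.9],[0.04,[0.06,-0.085,-0.03],-13.6],[0.04,[0.06,-0.085,-0.03],-15.3],[0.04,[0.06,-0.085,-0.03],-17]]'
python3 -m inch '[[0.04,[0,0,0],-1.4],[0.04,[0,0,0],-2],[0.04,[0,0,0],-2],[0.04,[0,0,0],-2]]'
python3 - <<'E'
from h import *
w=cam("wrist");P=cloud(w)
m=(P[...,2]>.1)&(P[...,2]<.118)&(np.hypot(P[...,0]-.575,P[...,1]-.003)<.06)
Q=P[m];print(len(Q),Q.mean(0),cv2.minAreaRect((Q[:,:2]*1e3).astype(np.float32)))
save(w,"w12.png")
plan(.575,.005,.062,85.15)
E
```

```text
t: 49.55
tcp_pos: [0.5651, -0.0087, 0.1966]
tcp_rot: [-3.14, 0.0, 1.315]
contact_force: [-0.2, -0.0, -0.8]
gripper_width: 0.04
t: 49.95
tcp_pos: [0.5652, -0.0089, 0.1971]
tcp_rot: [-3.14, -0.0, 1.481]
contact_force: [-0.3, -1.0, -0.5]
gripper_width: 0.0404
1366 [0.58242897 0.00900321 0.10852609] ((582.4415283203125, 7.518787384033203), (89.41739654541016, 12.086387634277344), 85.24275207519531)
plan [0.0147 0.0086 0.1352] turn -0.05 | now [ 0.5653 -0.0088  0.1972] yaw 84.9 w 0.0401 q7 0.15 t 50.0
```

View pics/w12.png

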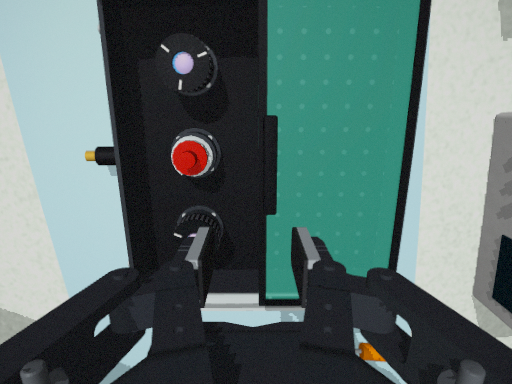

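```bash
python3 -m inch '[[0.04,[0.0177,0.0156,0.03],0],[0.04,[0.0177,0.0156,0.07],0],[0.04,[0.0177,0.0156,0.11],0],[0.04,[0.0177,0.0156,0.133],0],[0.04,[0.0177,0.0156,0.133],0],[0.04,[0.0177,0.0156,0.133],0],[0.0,[0.0177,0.0156,0.133],0],[0.0,[0.0177,0.0156,0.133],0],[0.0,[0.0177,0.0156,0.133],0],[0.0,[0.0177,0.0156,0.133],0]]' 40
python3 -m inch '[[0.0,[0,-0.015,0],0],[0.0,[0,-0.035,0],0],[0.0,[0,-0.055,0],0],[0.0,[0,-0.075,0],0],[0.0,[0,-0.095,0],0],[0.0,[0,-0.11,0],0],[0.0,[0,-0.12,0],0],[0.0,[0,-0.12,0],0],[0.0,[0,-0.12,0],0]]'
```

```text
t: 51.0
tcp_pos: [0.5832, 0.0075, 0.0661]
tcp_rot: [3.14, -0.0, 1.483]
contact_force: [-0.6, 1.5, 8.8]
gripper_width: 0.0109
t: 51.9
tcp_pos: [0.4636, 0.0175, 0.0661]
tcp_rot: [3.139, 0.0, 1.483]
contact_force: [-2.5, -2.1, 15.1]
gripper_width: 0.0108
```

```bash
python3 -m inch '[[0.0,[0,-0.005,-0.0003],0],[0.0,[0,-0.01,-0.0003],0],[0.0,[0,-0.014,-0.0003],0],[0.0,[0,-0.014,-0.0003],0]]'
python3 -m inch '[[0.0,[0,-0.004,0],0],[0.0,[0,-0.007,0],0],[0.0,[0,-0.007,0],0],[0.0,[0,-0.007,0],0]]'
python3 -m inch '[[0.0,[0,-0.002,0],0],[0.0,[0,-0.004,0],0],[0.0,[0,-0.004,0],0]]'
python3 -m inch '[[0.0,[0,-0.002,0],0],[0.0,[0,-0.003,0],0],[0.0,[0,-0.003,0],0]]'
```

```text
t: 52.3
tcp_pos: [0.4493, 0.0187, 0.0661]
tcp_rot: [3.14, 0.0, 1.483]
contact_force: [-1.2, -4.6, 10.9]
gripper_width: 0.0109
t: 52.7
tcp_pos: [0.4427, 0.0192, 0.0661]
tcp_rot: [3.139, 0.0, 1.483]
contact_force: [-1.2, -5.1, 12.1]
gripper_width: 0.0108
t: 53.0
tcp_pos: [0.4391, 0.0195, 0.0661]
tcp_rot: [3.139, 0.0, 1.483]
contact_force: [1.5, -4.8, 10.6]
gripper_width: 0.0105
t: 53.3
tcp_pos: [0.4355, 0.0199, 0.0661]
tcp_rot: [3.14, 0.0, 1.483]
contact_force: [-2.6, -4.4, 14.0]
gripper_width: 0.011
```

```bash
python3 -m inch '[[0.0,[0,-0.002,0],0],[0.0,[0,-0.003,0],0],[0.0,[0,-0.003,0],0]]'
python3 -m inch '[[0.0,[0,-0.002,0],0],[0.0,[0,-0.003,0],0],[0.0,[0,-0.003,0],0]]'
```

```text
t: 53.6
tcp_pos: [0.4346, 0.0199, 0.0661]
tcp_rot: [3.136, 0.001, 1.482]
contact_force: [8.4, -4.7, 5.1]
gripper_width: 0.0114
t: 53.9
tcp_pos: [0.4346, 0.0199, 0.0662]
tcp_rot: [3.13, 0.001, 1.482]
contact_force: [23.7, -6.4, -7.0]
gripper_width: 0.0111
```

```bash
python3 -m inch '[[0.0,[0,0.0045,0],0],[0.0,[0,0.0045,0],0]]'
python3 -m inch '[[0.03,[0,0,0],0],[0.03,[0,0,0],0],[0.03,[0,0,0],0],[0.03,[0,0,-0.04],0],[0.03,[0,0,-0.08],0],[0.03,[0.0,0,-0.13],0],[0.03,[-0.03,0.0,-0.13],0],[0.03,[-0.03,0,-0.13],0]]'
python3 - <<'E'
from h import *
w=cam("wrist");P=cloud(w)
m=(P[...,2]>.1)&(P[...,2]<.118)&(np.hypot(P[...,0]-.435,P[...,1]-.02)<.06)
Q=P[m];print(len(Q),Q.mean(0),cv2.minAreaRect((Q[:,:2]*1e3).astype(np.float32)))
d=cam("top");Pd=cloud(d)
im=np.hstack([cv2.resize(d["frame"][90:290,70:450],None,fx=1.05,fy=1.5),cv2.resize(w["frame"],(400,300))])[:,:,::-1]
cv2.imwrite("pics/fin.png",im)
E
```

```text
t: 54.1
tcp_pos: [0.4346, 0.0199, 0.0661]
tcp_rot: [3.139, 0.0, 1.483]
contact_force: [-1.5, -5.4, 14.0]
gripper_width: 0.0111
t: 54.9
tcp_pos: [0.4311, -0.0115, 0.1963]
tcp_rot: [3.139, 0.001, 1.481]
contact_force: [-0.4, 0.2, -0.7]
gripper_width: 0.0299
1369 [0.43475233 0.02180236 0.10878615] ((434.3335266113281, 19.456424713134766), (88.8945541381836, 11.44155502319336), 85.170166015625)
```

View pics/fin.png

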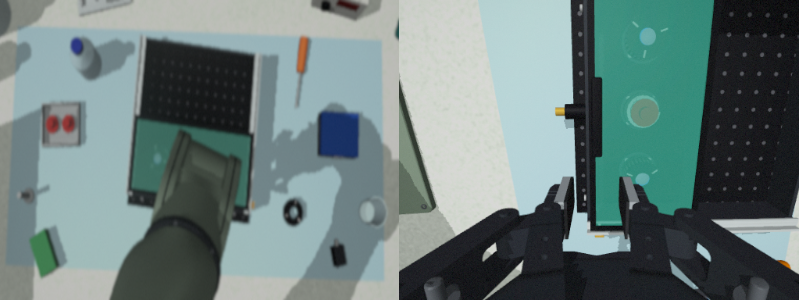

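```bash
python3 -c "
from h import *
print(bot.close_job())"
```

```text
the job is handed in; nothing more can be done
None
```

The job is done and handed in at about 55 s. There were two lenses on the bench; they are fitted in cells A and C, each under a retaining ring. Their two plugs are in the dish, cell B keeps its plug, the third ring stays on the bench as a spare, and the guard is shut.

**Last checks:**
- **Rings and lenses:** Both ring flanges are level, at 56.1 mm in A and 56.2 mm in C, against 56.5 mm when snug. The lens tops are at 54.7 and 55.0 mm, against 55 mm when pressed home. Turning the ring in A further did not sink it, and the ring in C stopped at the same height.
- **Guard:** The handle moved 148 mm onto a hard stop, 65 mm in front of the cell row, where I expected it to be when shut. It stayed there when I let go. I did not pull on it to test the latch.
- **Bench:** The final picture shows both plugs in the dish. The bystanders look undisturbed as far as it shows; the arm hides part of the top view.

**What disagreed or went wrong:**
- **Finger length:** The fingertips were about 28–32 mm behind the TCP, not 8 mm ahead as stated. My first plug grasp closed on air because of this, and I corrected for it afterwards.
- **Pressing force:** While lowering the first lens, the lens or fingertips pressed on the lip of cell A with up to 50 N at the wrist. Seating the rings reached about 40 N. Both are under the 120 N wrist limit. I don't expect the 40 N limit on the arm and gripper body to count here, since only the fingers and held parts touched, but I could not confirm that.

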